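# Stow the brush caddy along its guide rail in the sink cupboard

### The arm

A 6-joint arm with a two-finger parallel gripper is mounted at the origin on the work surface. World frame = base frame: x ahead of the robot, y to its left, z up, the work surface at z = 0. Lengths are in m, angles in rad, forces in N, time in s.
With the tool pointing down it reaches from about 0.275 to 0.725 m from the base axis. Payload 15.9 kg.
Tool frame: the origin (TCP) lies at the very end of the fingers, on their centre line; the grasp point (between the pads) lies 19 mm behind it; z points along the fingers, y is the line along which they close (so a half turn about z gives the same grasp; the last joint's range is limited). The gripper opens to 85 mm and grips with 20 to 120 N. Pads are 22 mm wide; open, the fingers measure 114 mm over their backs; the gripper's body (76 mm by 85 mm) begins 54 mm behind the grasp point. The pads swing forward as they close: fully open they stand 13 mm farther back than shut.
Start: joints at [1.323, 0.213, -0.034, 1.323, 0, 1.571], TCP at [0.123, 0.485, 0.231] pointing down, gripper open.
Joint ranges: [-2.98, 2.98], [-0.74, 1.72], [-1.14, 1.35], [-2.1, 2.04], [-1.57, 1.44], [-3.14, 3.14]. Speed limits (rad/s): [1.89, 1.89, 2.39, 2.57, 3.14, 3.14].

### API

Orientations are given as a rotation vector (axis times angle).
In Python, from cell import bot gives the robot as it stands.
- The arm moves only by the tool move_arm, never from a script. Its argument "moves" is text: rows parted by semicolons, each of 7 numbers parted by spaces: the turn, a rotation vector about the tool's x, y, z normalised to -1 to 1, where 1 is 90 degrees, then the shift along the tool's x, y, z normalised to -1 to 1, where 1 is 0.25 m, then the finger opening in mm, from 0 to 85.4. In form: ax ay az dx dy dz gripper; .... A call has 1 to 12 rows; each row is the pose to reach, as a shift and turn from the pose commanded when the call began, along the tool's axes at that moment; what a row does not reach only later rows make up. A row lasts 1/8 s, in which the tool goes at most 62.5 mm and 10.7 degrees, less where a joint would pass 70% of its speed; a pose out of reach is approached as far as the arm can. A call with a number of a shift or a turn outside -1 to 1 is refused whole. A call with a gripper value outside its range is refused whole. The fingers move at their own pace and stop on an object; the grip force is fixed at half the most. Time passes only in rows, so rows that repeat a pose let the fingers close. It gives the time, the measured TCP pose, the force, the opening and the grip force at its end, in the units of the state.
- bot.get_state(): the state, without advancing time (a new reading comes with each control period).
- bot.camera(name): name is "scene" or "top"; returns a dict with "frame" (400x640x3 uint8, blue, green, red), "mtx" (3x3 intrinsics, pixels), "dist" ([k1, k2, p1, p2, k3] as OpenCV has them; the pictures are not rectified), "pose" (4x4, takes a point from camera to world coordinates). Camera axes: x right, y up, looking along -z (the intrinsics and any distortion apply to the point x, -y, -z); pixel columns grow to the right and rows downward; lengths in m; the calibration is good to about 2 mm. A picture is of the moment at which its call begins. There is no depth.
- bot.close_job(): hands the job in; it is judged then, once.
The state is a dict: "time": time; "joint_positions": joint angles; "qd": joint speeds; "joint_efforts": joint torques, N m; "ee_pos": TCP position; "tool_rot": TCP orientation; "ft_force": force on the tool from outside, world axes, zero at the start; "ft_torque": the same for the moment, N m; "finger_gap": opening from 0.0 (shut) to 1.0 (fully open); "finger_force": force on a finger pad.
Only numpy, scipy, OpenCV 4.12 (cv2) and the standard library are available. Lean on these libraries where they do the work, as an engineer would, in place of code of your own. Each camera call takes 0.05 s, during which the arm holds its last target. There are 200 camera calls.

### The job

Tidy the sink cupboard: put every scrubbing brush into the grey caddy standing at the open end of the guide rail and every loose pipe fitting into the open black toolbox. With the brushes aboard, take the notched wooden push stick, press the caddy flat against the rail and feed it along the rail with the stick, never with the gripper and never lifting it or letting it stray from the rail, until it meets the end stop under the bottle trap. Lay the stick back flat across both bearers of its rest, and leave everything else in the cupboard where it is.

Things in the scene. Friction and masses are not known exactly. Their poses are not given: they have to be found in the camera images.
- rail: fixed aluminium guide rail, 45 mm high. Origin at floor level on the upright fence face; y runs along the fence towards the end stop, x points through the fence, so the caddy stands at negative x. The face (x = 0) runs from y = -290 to +250 mm. End stop: a bar square to the fence, its face at y = +215 mm, reaching to x = -120 mm, 45 mm high.
- rail_home (a point): floor point of the rail at x = -55, y = +120 mm: the caddy's origin is here when it touches both fence and stop. A white bottle trap, 60 mm diameter, hangs above it from 100 to 200 mm height, on a 40 mm pipe at 150 mm height that leads to a riser behind the fence.
- rail_mark (a point): dark mark on top of the fence at y = +45 mm of the rail. Before the caddy's leading end passes it (caddy origin at y = -50 mm of the rail) the caddy may still be touched and straightened; from there on it must stay close against the fence and only the stick may touch it.
- caddy: loose open-topped grey plastic caddy, 110 mm across (x) by 190 mm along (y) by 50 mm high, walls and floor 4 mm, about 0.45 kg empty. Origin at the centre of its underside, z up, y roughly along the rail. At the start it stands 8 to 22 mm clear of the fence and a little askew. The +y end leads; it is pushed at the -y end. It slides on the floor by friction.
- stick: loose wooden push stick, 200 mm long (x from -100 to +100 mm), 24 mm wide (y) and 34 mm high (z), about 120 g. Origin at the centre of its underside. A lip 8 mm thick (y from +4 to +12 mm) runs on past the +x end to x = +130 mm: a notch for a corner of the caddy. The end face pushes, the lip holds the corner from moving to +y. It starts on its rest.
- stick_mid (a point): middle of the push stick, 17 mm above its underside; grip it here across the 24 mm width. x along the stick to the notch, z up.
- stick_notch (a point): inner corner of the notch, at x = +100, y = +4 mm, 17 mm above the stick's underside.
- rest: fixed stick rest: black base plate 160 x 90 mm, 6 mm thick, with two rubber bearers at x = -60 and +60 mm, each 14 mm wide, 90 mm long (along y), their tops 26 mm above the floor. Origin at floor level in its centre; the stick lies along x over both bearers, its underside 26 mm above the floor.
- toolbox: fixed open black plastic toolbox, 280 (x) by 150 (y) by 100 mm high, walls 5 mm, steel toggle latch on the -y face, the lid standing open on the +y side, leaning outward to about 185 mm height. Origin at the centre of its underside. Its floor is 5 mm above the cupboard floor.
- toolbox_drop (a point): point in the mouth of the toolbox, at rim height (100 mm), 40 mm to +x of its centre, well within reach.
- brush0: scrubbing brush lying bristles down: wooden back 84 x 36 mm, 18 mm thick, on a bristle block, 38 mm high in all, about 90 g; may be absent (None). Origin at the centre of the underside, x along its length, z up. Goes in the caddy.
- brush1: scrubbing brush lying bristles down: wooden back 90 x 36 mm, 18 mm thick, on a bristle block, 38 mm high in all, about 90 g; may be absent (None). Origin at the centre of the underside, x along its length, z up. Goes in the caddy.
- brush2: scrubbing brush lying bristles down: wooden back 78 x 36 mm, 18 mm thick, on a bristle block, 38 mm high in all, about 90 g; may be absent (None). Origin at the centre of the underside, x along its length, z up. Goes in the caddy.
- tee: white plastic pipe tee; run 94 mm long (along its x) and 34 mm in diameter with 38 mm collars, a branch to +y at x = +20 mm that ends 37 mm from the run's axis; about 90 g, lies 38 mm high; may be absent (None). Origin at floor level as it lies, under the run's middle but 10 mm to +y of its axis. Goes in the toolbox.
- tee_grip (a point): on the axis of the tee's run, 14 mm to -x of its middle and 19 mm above the underside; x along the run. Grip here across the 34 mm pipe.
- elbow: white plastic pipe elbow; one leg along x from -47 to +30 mm, 34 mm in diameter with a 38 mm collar, the other leg to +y at x = +30 mm, ending 46 mm from the first leg's axis; about 90 g, lies 38 mm high; may be absent (None). Origin at floor level as it lies, 14 mm to +y of the x leg's axis. Goes in the toolbox.
- elbow_grip (a point): on the axis of the elbow's x leg, at x = -10 mm, 19 mm above the underside; x along the leg. Grip here across the 34 mm pipe.
- measuring_cup: steel measuring cup, 76 mm diameter, 60 mm high, origin under its centre; leave alone
- funnel: turquoise plastic funnel standing mouth down, 100 mm diameter, 100 mm high, origin under its centre; leave alone
- plunger_cup: hard silicone plunger cup, 112 mm diameter, 75 mm high, origin under its centre; leave alone
- jar: closed glass jar, 80 mm diameter, 110 mm high, origin under its centre; leave alone
- spray: closed purple spray bottle, 70 mm diameter, 210 mm high, origin under its centre; leave alone
Things that resemble listed ones, but are neither listed nor needed, are in the scene too. Several things have the shape of the stick; the one meant has the colours described above.

How it is judged:
On the way, in this order (a step that is already met when the one before it is completed fails the run):
1. all the brushes lie in the caddy while it still stands short of the mark (x of brush0 in the frame of caddy between -0.051 and 0.051 m and y of brush0 in the frame of caddy between -0.091 and 0.091 m and z of brush0 in the frame of caddy between -0.006 and 0.055 m and x of brush1 in the frame of caddy between -0.051 and 0.051 m and y of brush1 in the frame of caddy between -0.091 and 0.091 m and z of brush1 in the frame of caddy between -0.006 and 0.055 m and x of brush2 in the frame of caddy between -0.051 and 0.051 m and y of brush2 in the frame of caddy between -0.091 and 0.091 m and z of brush2 in the frame of caddy between -0.006 and 0.055 m and y of caddy in the frame of rail below -0.05 m), for 0.3 s.
2. the stick pushes the caddy along the middle of the rail, close and parallel to the fence (x of caddy in the frame of rail above -0.062 m and angle between the y axis of caddy and the y axis of rail, either way round below 0.05 rad and y of caddy in the frame of rail between -0.03 and 0.09 m and contact force between stick and caddy above 0.2 N), for 0.05 s.
3. the caddy meets the end stop, close against the fence (x of caddy in the frame of rail above -0.062 m and angle between the y axis of caddy and the y axis of rail, either way round below 0.05 rad and y of caddy in the frame of rail above 0.113 m), for 0.2 s.
At the end, for the whole second after the job is handed in: The caddy stands within 8 mm of the end stop and 7 mm of the fence, parallel to it within about 3 degrees, with every brush inside; every fitting is in the toolbox; the stick lies flat across both bearers of its rest (centre within 50 mm along and 35 mm across, within 20 degrees); all is at rest (x of caddy in the frame of rail above -0.062 m and angle between the y axis of caddy and the y axis of rail, either way round below 0.05 rad and y of caddy in the frame of rail above 0.112 m and x of brush0 in the frame of caddy between -0.051 and 0.051 m and y of brush0 in the frame of caddy between -0.091 and 0.091 m and z of brush0 in the frame of caddy between -0.006 and 0.055 m and x of brush1 in the frame of caddy between -0.051 and 0.051 m and y of brush1 in the frame of caddy between -0.091 and 0.091 m and z of brush1 in the frame of caddy between -0.006 and 0.055 m and x of brush2 in the frame of caddy between -0.051 and 0.051 m and y of brush2 in the frame of caddy between -0.091 and 0.091 m and z of brush2 in the frame of caddy between -0.006 and 0.055 m and x of tee in the frame of toolbox between -0.136 and 0.136 m and y of tee in the frame of toolbox between -0.071 and 0.071 m and z of tee in the frame of toolbox between -0.006 and 0.09 m and x of elbow in the frame of toolbox between -0.136 and 0.136 m and y of elbow in the frame of toolbox between -0.071 and 0.071 m and z of elbow in the frame of toolbox between -0.006 and 0.09 m and x of stick in the frame of rest between -0.05 and 0.05 m and y of stick in the frame of rest between -0.035 and 0.035 m and z of stick in the frame of rest between 0.021 and 0.031 m and angle between stick's own z axis and vertical below 0.08 rad and angle between the x axis of stick and the x axis of rest, either way round below 0.35 rad and linear speed of each of caddy, stick, brush0, brush1, brush2, tee, elbow below 0.02 m/s); the robot touches nothing.
It fails at once if the caddy strays more than 12 mm from the fence or turns more than 0.1 rad from it after passing the mark (y of caddy in the frame of rail above -0.05 m and (x of caddy in the frame of rail below -0.067 m or angle between the y axis of caddy and the y axis of rail, either way round above 0.1 rad)).
It fails at once if the robot itself touches the caddy after it has passed the mark (y of caddy in the frame of rail above -0.05 m and contact force between any of the fingers, the arm and caddy above 1 N).
It fails at once if the caddy is lifted more than 20 mm off the floor (height (world z) of caddy above 0.02 m).
It fails at once if a bystander is moved more than 40 mm (distance of any of measuring_cup, funnel, plunger_cup, jar, spray from where it was at the start of the episode above 0.04 m).
Of brush0, brush1, brush2 only 2 to 3 are there at a start; the rules pass over those that are not, and their reading is None.
Of tee, elbow only 1 to 2 are there at a start; the rules pass over those that are not, and their reading is None.
At some moment in a run one of tee, elbow may be knocked a few centimetres aside while the robot is not near it.
Once in a run the grip may slacken for a moment while it holds something.
It also fails if it takes over 210 s, if anything falls off the work surface, if the arm or the gripper's body presses on something with over 40 N, if the wrist force passes 120 N, or if a joint passes its speed limit or range.

## Working session

There is one attempt and no reset: what is moved stays moved. The work goes in short steps, Python scripts to look and compute and a tool call to move; the robot and the scene stay as the last step left them, time stands still between calls to the robot, and variables do not carry over. Pictures are saved under pics/ and viewed, at most 14 in all, crops included, and the job is handed in when it is done.

Besides the shell and the picture viewer there is one more tool, called after ">>>" by a JSON object that holds its "api" and its "payload", one argument or row to a line. move_arm: Moves the arm, as the interface text tells. Its arguments: {"type":"object","properties":{"moves":{"type":"string"}},"required":["moves"]}

```bash
ls; mkdir -p pics
cat > h.py <<'E'
import numpy as np, cv2, sys
from scipy.spatial.transform import Rotation as R
from cell import bot
def shot(name,fn):
    c=bot.camera(name); cv2.imwrite(f'pics/{fn}.png',c['frame']); np.savez(f'pics/{fn}.npz',mtx=c['mtx'],dist=c['dist'],pose=c['pose']); return c
def px2w(fn,uv,z):
    d=np.load(f'pics/{fn}.npz'); uv=np.array(uv,float).reshape(-1,1,2)
    n=cv2.undistortPoints(uv,d['mtx'],d['dist'])[:,0]
    P=d['pose']; r=np.c_[n[:,0],-n[:,1],-np.ones(len(n))]@P[:3,:3].T; o=P[:3,3]
    z=np.broadcast_to(z,len(n)); t=(z-o[2])/r[:,2]
    return o+r*t[:,None]
def w2px(fn,X):
    d=np.load(f'pics/{fn}.npz'); P=d['pose']; p=(np.atleast_2d(X)-P[:3,3])@P[:3,:3]
    p=p*[1,-1,-1]
    return cv2.projectPoints(p,np.zeros(3),np.zeros(3),d['mtx'],d['dist'])[0][:,0]
E
python3 - <<'E'
from h import *
np.set_printoptions(precision=4,suppress=True)
for n in('top','scene'):
    c=shot(n,n+'0'); print(c['mtx'],c['dist'],c['pose'])
    cv2.imwrite(f'pics/{n}0b.png',cv2.resize(c['frame'],(800,500),interpolation=cv2.INTER_CUBIC))
s=bot.get_state(); print(s)
E
```

```text
pics
[[478.7322   0.     313.9845]
 [  0.     478.7322 195.7858]
 [  0.       0.       1.    ]] [-0.1294  0.      0.      0.      0.    ] [[ 0.006   0.9892 -0.1462  0.3187]
 [-0.9999  0.0046 -0.0097 -0.0489]
 [-0.0089  0.1463  0.9892  1.7181]
 [ 0.      0.      0.      1.    ]]
[[483.9417   0.     314.428 ]
 [  0.     483.9417 195.5742]
 [  0.       0.       1.    ]] [0.044 0.    0.    0.    0.   ] [[-0.7802 -0.3939  0.486   1.2483]
 [ 0.6256 -0.4919  0.6056  0.8308]
 [ 0.0005  0.7765  0.6301  1.0211]
 [ 0.      0.      0.      1.    ]]
{'time': 0.1, 'joint_positions': array([ 1.323 ,  0.2133, -0.035 ,  1.3235, -0.    ,  1.5707]), 'qd': array([ 0.002 , -0.0006,  0.0032,  0.001 ,  0.0003,  0.0002]), 'joint_efforts': array([ -0.0007, -68.7246,  48.7809,   0.012 ,   0.    ,  -0.    ]), 'ee_pos': array([0.1226, 0.4844, 0.2309]), 'tool_rot': array([-0.3882, -3.1174,  0.0016]), 'ft_force': array([ 0.3869, -0.5063,  0.4061]), 'ft_torque': array([-0.0165, -0.0099,  0.0642]), 'finger_force': 0.0, 'finger_gap': 0.9981359278648199}
```

View pics/top0b.png

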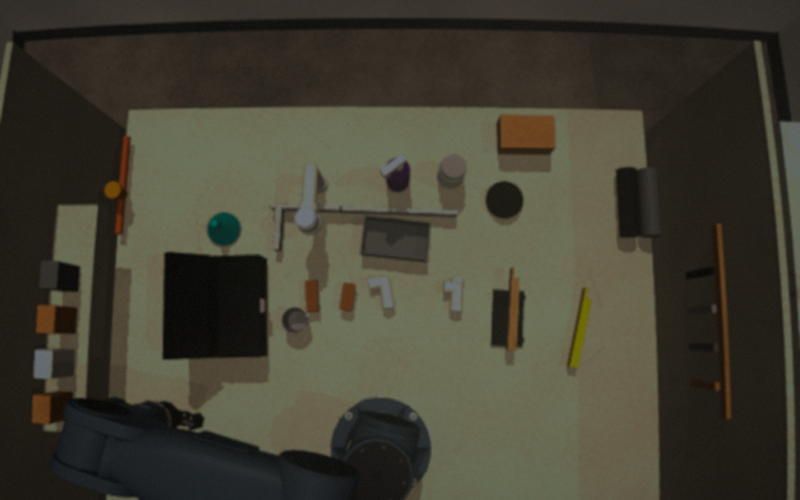

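View pics/scene0b.png

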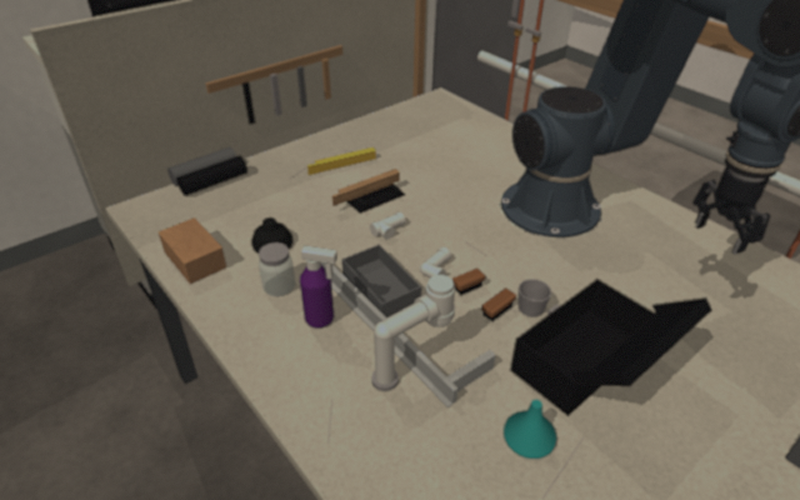

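The top view shows the rail running along world +y (image left), with the caddy at about (395,240). Two brushes are at (312,296) and (347,297), the elbow at (382,292), the tee at (455,293), and the stick on its rest at (513,310). I'll enlarge the middle.

Run:
```python
from h import *
f=cv2.imread('pics/top0.png')
def crop(f,x0,y0,w,h,s,fn):
    c=cv2.resize(f[y0:y0+h,x0:x0+w],None,fx=s,fy=s,interpolation=cv2.INTER_CUBIC)
    c=np.clip(255*(c/255.)**0.55,0,255).astype(np.uint8); 
    cv2.imwrite(f'pics/{fn}.png',c)
crop(f,210,120,200,150,4,'c1'); crop(f,270,190,200,100,4,'c2')
print(px2w('top0',[(x*.8,y*.8) for x,y in [(312,296),(347,297),(395,240),(513,310),(215,305)]],[.038,.038,.05,.06,.1]).round(3))
```

```text
[[ 0.42   0.193  0.038]
 [ 0.418  0.094  0.038]
 [ 0.579 -0.04   0.05 ]
 [ 0.383 -0.368  0.06 ]
 [ 0.389  0.451  0.1  ]]
```

View pics/c1.png

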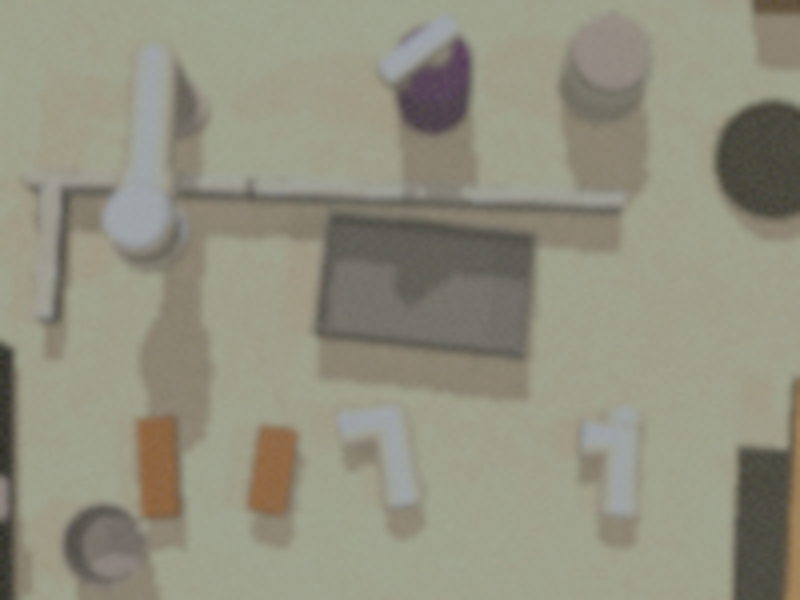

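View pics/c2.png

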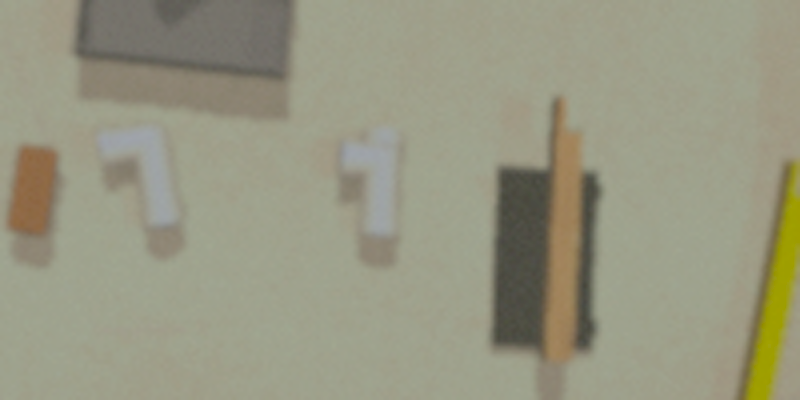

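```bash
cat >> h.py <<'E'
def c1(p): return np.array(p,float)/4+[210,120]-.375+0.0
def c2(p): return np.array(p,float)/4+[270,190]-.375
E
python3 - <<'E'
from h import *
np.set_printoptions(precision=4,suppress=True)
def q(n,pts,z,c=c1):
    w=px2w('top0',c(pts),z)[:,:2]; m=w.mean(0); 
    e=[np.linalg.norm(w[i]-w[(i+1)%len(w)]) for i in range(len(w))]
    d=w[0]+w[1]-w[2]-w[3] if len(w)==4 else w[0]-w[-1]
    print(n,m,'deg',np.degrees(np.arctan2(d[1],d[0])),'edges',np.array(e)); return w
q('caddy',[(333,213),(535,233),(523,355),(318,335)],.05)
q('brA',[(137,418),(176,415),(181,516),(143,519)],.038)
q('brB',[(260,426),(297,430),(285,515),(248,510)],.038)
print('fence',q('f',[(180,193),(260,197),(620,210)],.045))
print('stop',q('s',[(66,192),(58,320)],.045))
print('mark',q('m',[(250,188)],.045))
print('elbow ax',q('e',[(390,418),(404,505)],.02),q('e2',[(340,425)],.02))
print('tee',q('t',[(625,408),(620,515)],.02))
print('stick',q('st',[(552,130),(582,130),(573,360),(543,360)],.06,c2))
print('rest',q('r',[(500,170),(598,172),(592,350),(494,346)],.01,c2))
print('tbox latch side',px2w('top0',[(267*.8,254*.8),(267*.8,356*.8)],.1))
print(R.from_rotvec(bot.get_state()['tool_rot']).as_matrix())
E
```

```text
caddy [ 0.5841 -0.0411] deg -5.940233200307816 edges [0.18   0.1094 0.1809 0.1099]
brA [0.4218 0.1939] deg 4.436151039058017 edges [0.0347 0.0891 0.0336 0.0892]
brB [0.4197 0.0939] deg -7.229516805081413 edges [0.0329 0.0753 0.0328 0.0744]
f [0.6602 0.0255] deg 87.97439093134943 edges [0.0719 0.3211 0.393 ]
fence [[ 0.666   0.1804]
 [ 0.6625  0.1086]
 [ 0.6521 -0.2124]]
s [0.6088 0.2849] deg -1.5884472238387117 edges [0.116 0.116]
stop [[0.6667 0.2833]
 [0.5508 0.2865]]
m [0.6707 0.1177] deg 0.0 edges [0.]
mark [[0.6707 0.1177]]
e [ 0.4292 -0.015 ] deg 9.554060804794455 edges [0.0782 0.0782]
e2 [0.4613 0.0359] deg 0.0 edges [0.]
elbow ax [[ 0.4678 -0.0085]
 [ 0.3907 -0.0215]] [[0.4613 0.0359]]
t [ 0.4301 -0.215 ] deg -3.103872522716302 edges [0.0951 0.0951]
tee [[ 0.4776 -0.2176]
 [ 0.3826 -0.2125]]
st [ 0.3733 -0.3672] deg -3.2612922683958216 edges [0.0264 0.199  0.026  0.1988]
stick [[ 0.4726 -0.3596]
 [ 0.4726 -0.386 ]
 [ 0.274  -0.3745]
 [ 0.274  -0.3485]]
r [ 0.3618 -0.3617] deg -2.879873325317821 edges [0.0884 0.1584 0.0875 0.1563]
rest [[ 0.4412 -0.3215]
 [ 0.4395 -0.4099]
 [ 0.2814 -0.4015]
 [ 0.2851 -0.314 ]]
tbox latch side [[0.5306 0.3116 0.1   ]
 [0.2535 0.303  0.1   ]]
[[-0.9695  0.2452 -0.0002]
 [ 0.2452  0.9695 -0.001 ]
 [-0.     -0.001  -1.    ]]
```

```bash
cat >> h.py <<'E'
def plan(start,tgts):
    """poses (x,y,z,theta_deg of tool y); prints the normalised row for each, each from the previous"""
    p=start
    for t in tgts:
        a=np.radians(p[3]); d=np.array(t[:3])-p[:3]
        ty=np.array([np.cos(a),np.sin(a),0]); tx=np.array([-np.sin(a),np.cos(a),0])
        n=np.array([d@tx,d@ty,-d[2]])/.25
        print(np.round(t,3),'-> az %.3f  d %.3f %.3f %.3f   rows>=%d'%(-(t[3]-p[3])/90,*n,np.ceil(max(np.linalg.norm(d)/.0625,abs(t[3]-p[3])/10.7))))
        p=t
E
python3 - <<'E'
from h import *
print('cup',px2w('top0',c1([(105,545)]),.06), 'funnel/trap', px2w('top0',c1([(137,215)]),.2))
plan((.1226,.4844,.2309,75.8),[(.30,.34,.2309,94.4),(.4218,.1939,.15,94.4),(.4218,.1939,.006,94.4),(.4218,.1939,.15,94.4)])
E
```

```text
cup [[0.35235326 0.23643103 0.06      ]] funnel/trap [[0.61555695 0.19370789 0.2       ]]
[ 0.3    0.34   0.231 94.4  ] -> az -0.207  d -0.830 -0.386 -0.000   rows>=4
[ 0.422  0.194  0.15  94.4  ] -> az -0.000  d -0.441 -0.620 0.324   rows>=4
[4.22e-01 1.94e-01 6.00e-03 9.44e+01] -> az -0.000  d 0.000 0.000 0.576   rows>=3
[ 0.422  0.194  0.15  94.4  ] -> az -0.000  d 0.000 0.000 -0.576   rows>=3
```

>>> {"api": "move_arm", "payload": {
  "moves": "0 0 -0.207 -0.83 -0.386 0 70;0 0 -0.207 -0.83 -0.386 0 70;0 0 -0.207 -0.83 -0.386 0 70;0 0 -0.207 -0.83 -0.386 0 70;0 0 -0.207 -0.83 -0.386 0 70;0 0 -0.207 -0.83 -0.386 0 70"
}}

```text
time: 0.85
ee_pos: [0.2999, 0.3403, 0.2311]
tool_rot: [0.121, -3.139, 0.0]
ft_force: [0.7, -0.2, 0.8]
finger_gap: 0.816
finger_force: 0.0
```

>>> {"api": "move_arm", "payload": {
  "moves": "0 0 0 -0.441 -0.62 0.324 70;0 0 0 -0.441 -0.62 0.324 70;0 0 0 -0.441 -0.62 0.324 70;0 0 0 -0.441 -0.62 0.324 70;0 0 0 -0.441 -0.62 0.324 70;0 0 0 -0.441 -0.62 0.324 70;0 0 0 -0.441 -0.62 0.324 70"
}}

```text
time: 1.72
ee_pos: [0.4217, 0.1955, 0.1509]
tool_rot: [-0.124, 3.138, 0.001]
ft_force: [-0.5, 0.4, 0.5]
finger_gap: 0.821
finger_force: 0.0
```

>>> {"api": "move_arm", "payload": {
  "moves": "0 0 0 0 0.006 0.576 70;0 0 0 0 0.006 0.576 70;0 0 0 0 0.006 0.576 70;0 0 0 0 0.006 0.576 70;0 0 0 0 0.006 0.576 20;0 0 0 0 0.006 0.576 20;0 0 0 0 0.006 0.576 20;0 0 0 0 0.006 0.576 20;0 0 0 0 0.006 0.576 20;0 0 0 0 0.006 0.1 20;0 0 0 0 0.006 0.1 20;0 0 0 0 0.006 0 20"
}}

```text
time: 3.22
ee_pos: [0.4232, 0.1964, 0.1544]
tool_rot: [-0.121, 3.134, 0.003]
ft_force: [1.4, 0.1, -1.7]
finger_gap: 0.414
finger_force: 60.9
```

Run:
```python
from h import *
print(bot.get_state()['joint_positions'], R.from_rotvec(bot.get_state()['tool_rot']).as_matrix()[:,1])
plan((.4218,.1939,.15,94.4),[(.50,.10,.15,174.1),(.588,-.001,.15,174.1),(.588,-.001,.014,174.1),(.588,-.001,.15,174.1),
(.50,.06,.15,94),(.4197,.0939,.15,82.8),(.4197,.0939,.006,82.8),(.4197,.0939,.15,82.8),(.579,-.091,.15,84.1),(.579,-.091,.014,84.1),(.579,-.091,.15,84.1)])
```

```text
[ 4.34391719e-01  1.69234168e-01 -2.85050868e-01  1.11120963e+00
  8.66155780e-06  3.57102563e-01] [-0.07721672  0.99701259  0.00186136]
[5.000e-01 1.000e-01 1.500e-01 1.741e+02] -> az -0.886  d -0.283 -0.398 -0.000   rows>=8
[ 5.880e-01 -1.000e-03  1.500e-01  1.741e+02] -> az -0.000  d 0.366 -0.392 -0.000   rows>=3
[ 5.880e-01 -1.000e-03  1.400e-02  1.741e+02] -> az -0.000  d 0.000 0.000 0.544   rows>=3
[ 5.880e-01 -1.000e-03  1.500e-01  1.741e+02] -> az -0.000  d 0.000 0.000 -0.544   rows>=3
[5.0e-01 6.0e-02 1.5e-01 9.4e+01] -> az 0.890  d -0.207 0.375 -0.000   rows>=8
[ 0.42   0.094  0.15  82.8  ] -> az 0.124  d 0.311 0.158 -0.000   rows>=2
[4.20e-01 9.40e-02 6.00e-03 8.28e+01] -> az -0.000  d 0.000 0.000 0.576   rows>=3
[ 0.42   0.094  0.15  82.8  ] -> az -0.000  d 0.000 0.000 -0.576   rows>=3
[ 0.579 -0.091  0.15  84.1  ] -> az -0.014  d -0.725 -0.654 -0.000   rows>=4
[ 5.79e-01 -9.10e-02  1.40e-02  8.41e+01] -> az -0.000  d 0.000 0.000 0.544   rows>=3
[ 0.579 -0.091  0.15  84.1  ] -> az -0.000  d 0.000 0.000 -0.544   rows>=3
```

>>> {"api": "move_arm", "payload": {
  "moves": "0 0 -0.1 -0.02 -0.04 0 20;0 0 -0.22 -0.05 -0.09 0 20;0 0 -0.34 -0.1 -0.15 0 20;0 0 -0.46 -0.15 -0.21 0 20;0 0 -0.58 -0.2 -0.27 0 20;0 0 -0.7 -0.24 -0.33 0 20;0 0 -0.82 -0.27 -0.38 0 20;0 0 -0.886 -0.283 -0.398 0 20;0 0 -0.886 -0.283 -0.398 0 20;0 0 -0.886 -0.283 -0.398 0 20"
}}

```text
time: 4.47
ee_pos: [0.5001, 0.1022, 0.1507]
tool_rot: [-2.102, 2.334, -0.0]
ft_force: [0.1, -0.4, -1.2]
finger_gap: 0.41
finger_force: 65.2
```

>>> {"api": "move_arm", "payload": {
  "moves": "0 0 0 0.366 -0.392 0 20;0 0 0 0.366 -0.392 0 20;0 0 0 0.366 -0.392 0 20;0 0 0 0.366 -0.392 0 20;0 0 0 0.366 -0.392 0.25 20;0 0 0 0.366 -0.392 0.25 20;0 0 0 0.366 -0.392 0.25 20"
}}

```text
time: 5.35
ee_pos: [0.5886, 0.0019, 0.0899]
tool_rot: [-2.106, 2.33, -0.001]
ft_force: [0.6, -0.4, 0.3]
finger_gap: 0.409
finger_force: 65.3
```

Run:
```python
from h import *
s=bot.get_state(); print(s['ee_pos'],s['finger_gap'],s['finger_force'],R.from_rotvec(s['tool_rot']).as_matrix()[:,1])
c=shot('scene','s1'); f=c['frame'][150:300,230:430]
cv2.imwrite('pics/s1c.png',np.clip(255*(cv2.resize(f,None,fx=4,fy=4,interpolation=2)/255.)**.6,0,255))
```

```text
[0.58856561 0.00191941 0.08986661] 0.4086198775745625 65.25589942932129 [-0.99490934  0.10076589 -0.00127898][ WARN:0@0.829] global loadsave.cpp:1063 imwrite_ Unsupported depth image for selected encoder is fallbacked to CV_8U.
```

View pics/s1c.png

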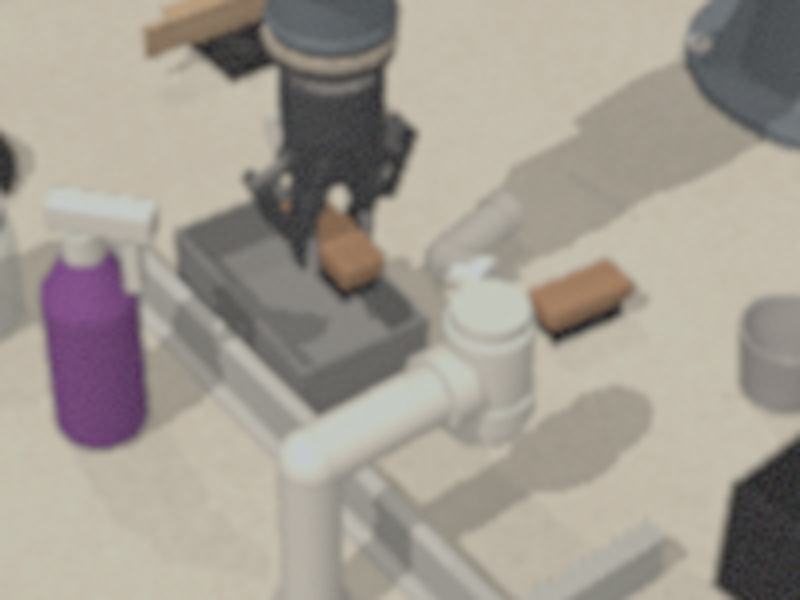

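The brush is held over the middle of the caddy, around (340,240). Lowering and releasing.

>>> {"api": "move_arm", "payload": {
  "moves": "0 0 0 0 0 0.2 20;0 0 0 0 0 0.286 20;0 0 0 0 0 0.286 20;0 0 0 0 0 0.286 20;0 0 0 0 0 0.286 52;0 0 0 0 0 0.286 52;0 0 0 0 0 0.286 52;0 0 0 0 0 0 52;0 0 0 0 0 -0.25 55;0 0 0 0 0 -0.25 70;0 0 0 0 0 -0.25 70"
}}

```text
time: 6.78
ee_pos: [0.5886, 0.001, 0.1506]
tool_rot: [-2.105, 2.331, -0.001]
ft_force: [0.1, -0.6, -1.3]
finger_gap: 0.818
finger_force: 0.0
```

>>> {"api": "move_arm", "payload": {
  "moves": "0 0 0.12 -0.03 0.05 0 70;0 0 0.24 -0.05 0.1 0 70;0 0 0.36 -0.08 0.15 0 70;0 0 0.48 -0.11 0.2 0 70;0 0 0.6 -0.14 0.25 0 70;0 0 0.72 -0.17 0.3 0 70;0 0 0.84 -0.2 0.36 0 70;0 0 0.89 -0.207 0.375 0 70;0 0 0.89 -0.207 0.375 0 70;0 0 0.89 -0.207 0.375 0 70"
}}

```text
time: 8.02
ee_pos: [0.5001, 0.0619, 0.1495]
tool_rot: [0.115, -3.138, 0.0]
ft_force: [-0.1, 0.2, 0.3]
finger_gap: 0.818
finger_force: 0.0
```

>>> {"api": "move_arm", "payload": {
  "moves": "0 0 0.124 0.311 0.158 0 70;0 0 0.124 0.311 0.158 0 70;0 0 0.124 0.311 0.158 0 70;0 0 0.124 0.311 0.158 0 70;0 0 0.124 0.311 0.158 0 70"
}}

```text
time: 8.65
ee_pos: [0.4206, 0.0956, 0.1501]
tool_rot: [-0.194, -3.135, 0.0]
ft_force: [-0.0, 0.5, -0.6]
finger_gap: 0.815
finger_force: 0.0
```

Run:
```python
from h import *
s=bot.get_state(); print(s['ee_pos'],R.from_rotvec(s['tool_rot']).as_matrix()[:,1])
c=shot('scene','s2'); f=c['frame'][110:310,190:457]
cv2.imwrite('pics/s2c.png',np.clip(255*(cv2.resize(f,(800,600),interpolation=2)/255.)**.6,0,255).astype(np.uint8))
```

```text
[0.4206377  0.09563252 0.15013614] [ 1.23461462e-01  9.92349362e-01 -1.08963875e-04]
```

View pics/s2c.png

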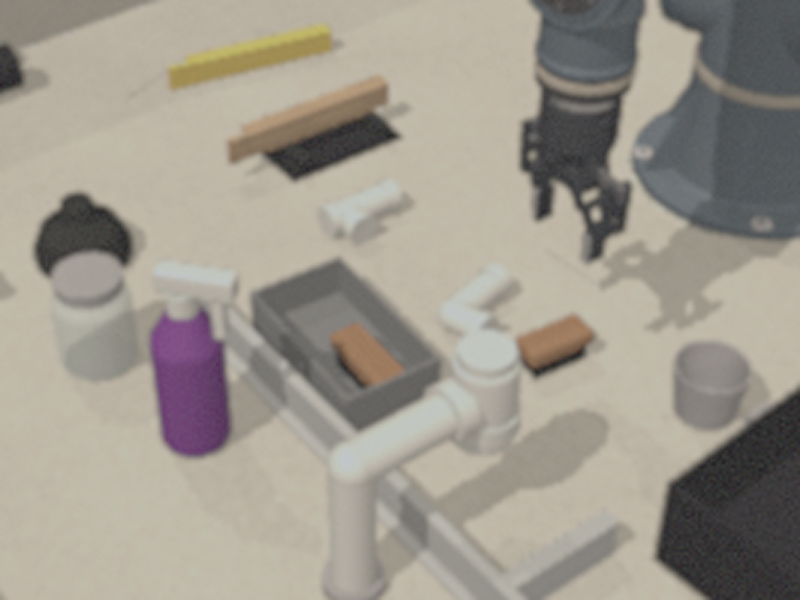

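The first brush is in the caddy at (365,355), and the second still lies at (558,345). Getting the second.

>>> {"api": "move_arm", "payload": {
  "moves": "0 0 0 0 0 0.3 70;0 0 0 0 0 0.576 70;0 0 0 0 0 0.576 70;0 0 0 0 0 0.576 70;0 0 0 0 0 0.576 20;0 0 0 0 0 0.576 20;0 0 0 0 0 0.576 20;0 0 0 0 0 0.576 20;0 0 0 0 0 0.576 20;0 0 0 0 0 0.2 20;0 0 0 0 0 0 20;0 0 0 0 0 0 20"
}}

```text
time: 10.2
ee_pos: [0.4219, 0.0963, 0.1548]
tool_rot: [0.194, 3.129, 0.003]
ft_force: [0.0, -0.5, -1.8]
finger_gap: 0.411
finger_force: 60.8
```

>>> {"api": "move_arm", "payload": {
  "moves": "0 0 -0.014 -0.16 -0.14 0 20;0 0 -0.014 -0.32 -0.29 0 20;0 0 -0.014 -0.48 -0.44 0 20;0 0 -0.014 -0.64 -0.58 0 20;0 0 -0.014 -0.725 -0.654 0 20;0 0 -0.014 -0.725 -0.654 0 20;0 0 -0.014 -0.725 -0.654 0.25 20;0 0 -0.014 -0.725 -0.654 0.25 20;0 0 -0.014 -0.725 -0.654 0.25 20"
}}

```text
time: 11.32
ee_pos: [0.5802, -0.0884, 0.0901]
tool_rot: [0.159, 3.136, -0.0]
ft_force: [-0.9, 0.3, -0.5]
finger_gap: 0.412
finger_force: 60.6
```

Run:
```python
from h import *
s=bot.get_state(); print(s['ee_pos'],s['finger_gap'],s['finger_force'],R.from_rotvec(s['tool_rot']).as_matrix()[:,1])
c=shot('scene','s3'); f=c['frame'][150:300,230:430]
cv2.imwrite('pics/s3c.png',np.clip(255*(cv2.resize(f,None,fx=4,fy=4,interpolation=2)/255.)**.6,0,255).astype(np.uint8))
```

```text
[ 0.58021022 -0.08837834  0.09005809] 0.41196770609245986 60.6046199798584 [ 1.01064933e-01  9.94879831e-01 -3.19660875e-05]
```

View pics/s3c.png

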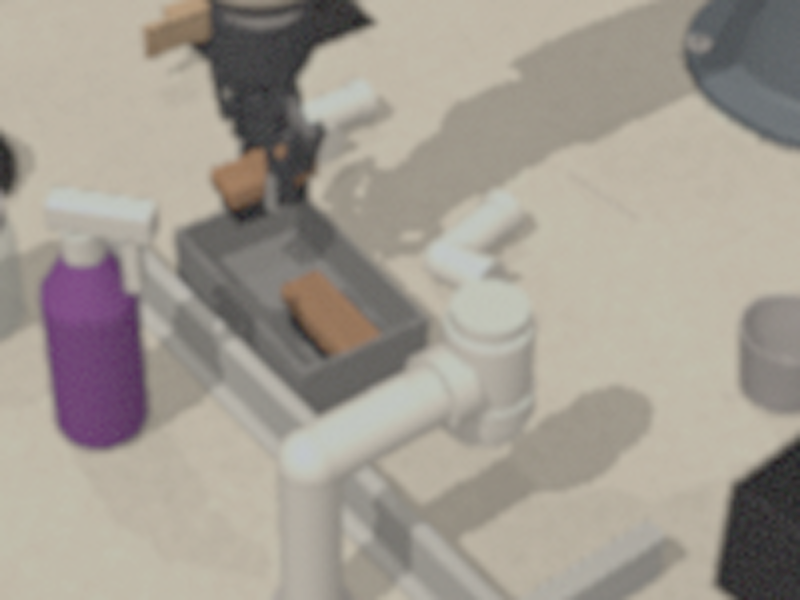

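The second brush is held above the -y half of the caddy, around (260,180), with the first at (330,315) leaving room. Lowering it.

>>> {"api": "move_arm", "payload": {
  "moves": "0 0 0 0 0 0.15 20;0 0 0 0 0 0.286 20;0 0 0 0 0 0.286 20;0 0 0 0 0 0.286 20;0 0 0 0 0 0.286 50;0 0 0 0 0 0.286 50;0 0 0 0 0 0.286 50;0 0 0 0 0 0 52;0 0 0 0 0 -0.25 55;0 0 0 0 0 -0.25 70;0 0 0 0 0 -0.25 70"
}}

```text
time: 12.75
ee_pos: [0.5799, -0.0887, 0.1506]
tool_rot: [0.16, 3.137, -0.0]
ft_force: [-0.6, 0.7, -0.9]
finger_gap: 0.818
finger_force: 0.0
```

Run:
```python
from h import *
import math
# elbow: x leg axis through (.4678,-.0085)->(.3907,-.0215) at yaw ~9.6 ; x leg ends -47..+30(+19 outer)
th=math.radians(9.55); ux=np.array([math.cos(th),math.sin(th)])
# far collar end is x=-47 -> grip at x=-10
g=np.array([.3907,-.0215])+ux*.037; print('elbow grip',g)
th=math.radians(-3.1); ux=np.array([math.cos(th),math.sin(th)])
t=np.array([.4301,-.2150])-ux*.014; print('tee grip',t)
plan((.579,-.091,.15,84.1),[(*g,.15,99.5),(*g,.002,99.5),(*g,.2,99.5),(.43,.18,.2,99.5),(.45,.38,.2,90),(.45,.38,.08,90),(.45,.38,.2,90)])
print();plan((.45,.38,.2,90),[(.43,.15,.2,90),(.43,-.05,.2,87),(*t,.15,87),(*t,.002,87),(*t,.2,87),(.43,-.05,.2,87),(.43,.15,.2,87),(.34,.38,.2,90),(.34,.38,.08,90)])
c=shot('top','t1')
a=cv2.imread('pics/top0.png').astype(int);b=c['frame'].astype(int)
for n,(x0,y0,x1,y1) in dict(elbow=(290,215,318,252),tee=(350,215,375,255)).items():
    m0=(cv2.GaussianBlur(a[y0:y1,x0:x1].astype(np.uint8),(3,3),0).min(2)>140); m1=(cv2.GaussianBlur(b[y0:y1,x0:x1].astype(np.uint8),(3,3),0).min(2)>140)
    for m in(m0,m1): ys,xs=np.nonzero(m); print(n,m.sum(),xs.mean()+x0,ys.mean()+y0)
f=b[190:265,280:380].astype(np.uint8)
cv2.imwrite('pics/t1c.png',np.clip(255*(cv2.resize(c['frame'][165:265,270:403],(800,600),interpolation=2)/255.)**.6,0,255).astype(np.uint8))
```

```text
elbow grip [ 0.42718722 -0.0153614 ]
tee grip [ 0.41612049 -0.2142429 ]
[ 4.27e-01 -1.50e-02  1.50e-01  9.95e+01] -> az -0.171  d 0.635 0.239 -0.000   rows>=3
[ 4.27e-01 -1.50e-02  2.00e-03  9.95e+01] -> az -0.000  d 0.000 0.000 0.592   rows>=3
[ 4.27e-01 -1.50e-02  2.00e-01  9.95e+01] -> az -0.000  d 0.000 0.000 -0.792   rows>=4
[ 0.43  0.18  0.2  99.5 ] -> az -0.000  d -0.140 0.769 -0.000   rows>=4
[ 0.45  0.38  0.2  90.  ] -> az 0.106  d -0.211 0.776 -0.000   rows>=4
[4.5e-01 3.8e-01 8.0e-02 9.0e+01] -> az 0.000  d 0.000 0.000 0.480   rows>=2
[ 0.45  0.38  0.2  90.  ] -> az 0.000  d 0.000 0.000 -0.480   rows>=2

[ 0.43  0.15  0.2  90.  ] -> az 0.000  d 0.080 -0.920 -0.000   rows>=4
[ 4.3e-01 -5.0e-02  2.0e-01  8.7e+01] -> az 0.033  d -0.000 -0.800 -0.000   rows>=4
[ 0.416 -0.214  0.15  87.   ] -> az 0.000  d 0.021 -0.659 0.200   rows>=3
[ 4.16e-01 -2.14e-01  2.00e-03  8.70e+01] -> az 0.000  d 0.000 0.000 0.592   rows>=3
[ 0.416 -0.214  0.2   87.   ] -> az 0.000  d 0.000 0.000 -0.792   rows>=4
[ 4.3e-01 -5.0e-02  2.0e-01  8.7e+01] -> az 0.000  d -0.021 0.659 -0.000   rows>=3
[ 0.43  0.15  0.2  87.  ] -> az 0.000  d 0.042 0.799 -0.000   rows>=4
[ 0.34  0.38  0.2  90.  ] -> az -0.033  d 0.408 0.900 -0.000   rows>=4
[3.4e-01 3.8e-01 8.0e-02 9.0e+01] -> az 0.000  d 0.000 0.000 0.480   rows>=2
elbow 0 nan nan
elbow 0 nan nan
tee 0 nan nan
tee 0 nan nan<stdin>:15: RuntimeWarning: Mean of empty slice.
  ret = ret.dtype.type(ret / rcount)
```

View pics/t1c.png

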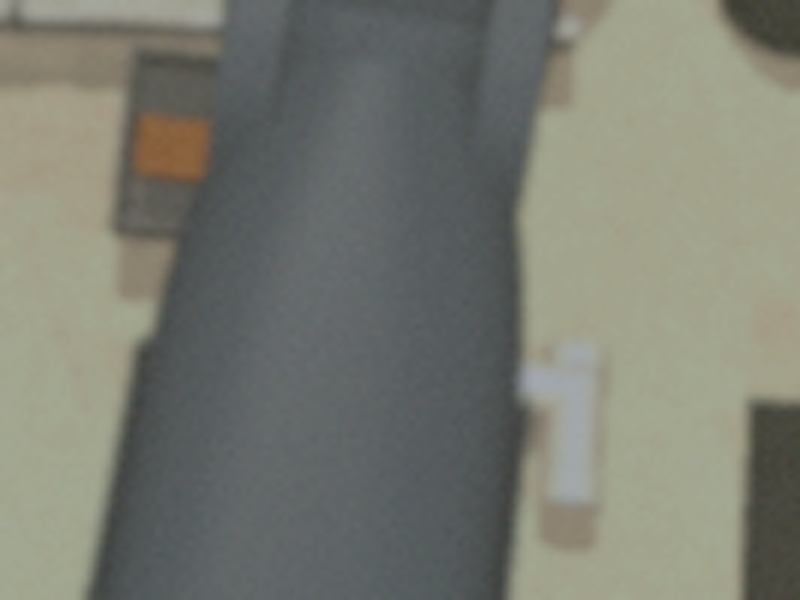

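>>> {"api": "move_arm", "payload": {
  "moves": "0 0 -0.1 0.2 0.08 0 66;0 0 -0.171 0.45 0.16 0 66;0 0 -0.171 0.635 0.239 0 66;0 0 -0.171 0.635 0.239 0 66;0 0 -0.171 0.635 0.239 0 66;0 0 -0.171 0.635 0.239 0 66;0 0 -0.171 0.635 0.239 0 66"
}}

```text
time: 13.68
ee_pos: [0.4282, -0.0134, 0.1499]
tool_rot: [0.261, -3.13, -0.0]
ft_force: [-0.2, 1.0, 0.6]
finger_gap: 0.773
finger_force: 0.0
```

Run:
```python
from h import *
s=bot.get_state(); print(s['ee_pos'],R.from_rotvec(s['tool_rot']).as_matrix()[:,1])
c=shot('scene','s4'); f=c['frame'][150:300,230:430]
cv2.imwrite('pics/s4c.png',np.clip(255*(cv2.resize(f,None,fx=4,fy=4,interpolation=2)/255.)**.6,0,255).astype(np.uint8))
g=[.4272,-.0154]; print((w2px('s4',[[*g,.036],[.3907,-.0215,.036],[.4613,.0359,.02]])-[230,150])*4)
```

```text
[ 0.42823922 -0.013438    0.14990753] [-1.65571798e-01  9.86197732e-01  1.14237273e-04]
[[477.69621639 214.19929776]
 [506.51390549 192.10345366]
 [488.33243772 281.19461801]]
```

View pics/s4c.png

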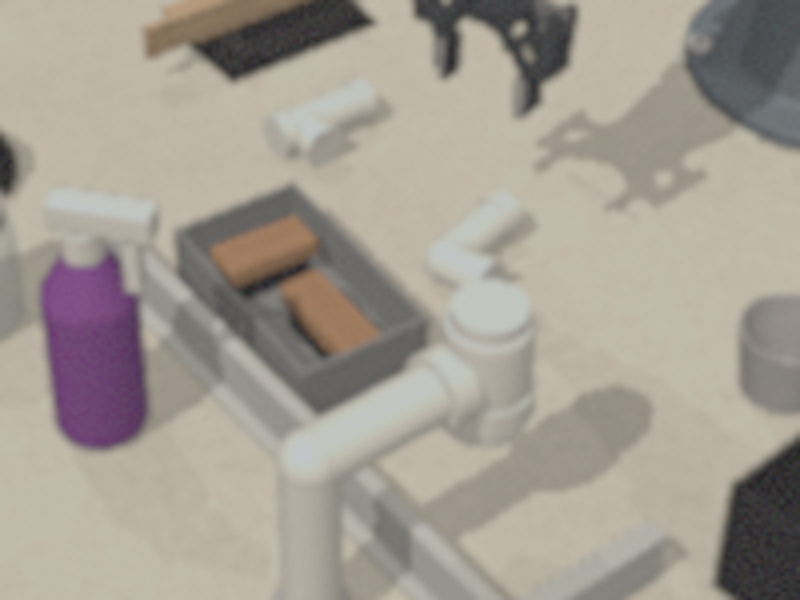

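Both brushes now lie in the caddy. The elbow's leg runs from (445,250) to (510,205), and the predicted grip at (478,214) falls on it.

>>> {"api": "move_arm", "payload": {
  "moves": "0 0 0 0 0 0.3 66;0 0 0 0 0 0.6 66;0 0 0 0 0 0.6 66;0 0 0 0 0 0.6 66;0 0 0 0 0 0.6 20;0 0 0 0 0 0.6 20;0 0 0 0 0 0.6 20;0 0 0 0 0 0.6 20;0 0 0 0 0 0.6 20;0 0 0 0 0 0.3 20;0 0 0 0 0 0 20;0 0 0 0 0 -0.2 20"
}}

```text
time: 15.22
ee_pos: [0.4277, -0.0131, 0.1911]
tool_rot: [-0.262, 3.129, -0.0]
ft_force: [0.8, 1.0, -1.5]
finger_gap: 0.374
finger_force: 60.2
```

>>> {"api": "move_arm", "payload": {
  "moves": "0 0 0 -0.03 0.19 0 20;0 0 0 -0.07 0.38 0 20;0 0 0 -0.1 0.57 0 20;0 0 0 -0.14 0.769 0 20;0 0 0 -0.14 0.769 0 20;0 0 0 -0.14 0.769 0 20"
}}

```text
time: 15.98
ee_pos: [0.4304, 0.1822, 0.1884]
tool_rot: [-0.263, 3.13, 0.0]
ft_force: [-0.1, -0.2, -0.9]
finger_gap: 0.379
finger_force: 60.4
```

>>> {"api": "move_arm", "payload": {
  "moves": "0 0 0.05 -0.05 0.19 0 20;0 0 0.1 -0.1 0.38 0 20;0 0 0.106 -0.15 0.57 0 20;0 0 0.106 -0.211 0.776 0 20;0 0 0.106 -0.211 0.776 0 20;0 0 0.106 -0.211 0.776 0 20"
}}

```text
time: 16.73
ee_pos: [0.4505, 0.3812, 0.188]
tool_rot: [0.001, 3.142, -0.0]
ft_force: [0.5, -0.5, -0.4]
finger_gap: 0.376
finger_force: 60.5
```

>>> {"api": "move_arm", "payload": {
  "moves": "0 0 0 0 0 0.2 20;0 0 0 0 0 0.43 20;0 0 0 0 0 0.43 20;0 0 0 0 0 0.43 20;0 0 0 0 0 0.43 60;0 0 0 0 0 0.43 60;0 0 0 0 0 0.43 60;0 0 0 0 0 0.2 60;0 0 0 0 0 -0.05 60;0 0 0 0 0 -0.05 60"
}}

```text
time: 17.98
ee_pos: [0.4519, 0.3839, 0.2055]
tool_rot: [-0.001, 3.135, 0.008]
ft_force: [0.9, 0.3, -1.8]
finger_gap: 0.705
finger_force: 0.0
```

>>> {"api": "move_arm", "payload": {
  "moves": "0 0 0 0.08 -0.92 0 66;0 0 0 0.08 -0.92 0 66;0 0 0 0.08 -0.92 0 66;0 0 0 0.08 -0.92 0 66;0 0 0 0.08 -0.92 0 66;0 0 0 0.08 -0.92 0 66"
}}

```text
time: 18.73
ee_pos: [0.4303, 0.1525, 0.2002]
tool_rot: [0.0, -3.142, -0.0]
ft_force: [0.2, -0.7, 0.1]
finger_gap: 0.769
finger_force: 0.0
```

>>> {"api": "move_arm", "payload": {
  "moves": "0 0 0.033 0 -0.8 0 66;0 0 0.033 0 -0.8 0 66;0 0 0.033 0 -0.8 0 66;0 0 0.033 0 -0.8 0 66;0 0 0.033 0 -0.8 0 66"
}}

```text
time: 19.35
ee_pos: [0.4307, -0.0474, 0.2001]
tool_rot: [-0.082, -3.14, -0.001]
ft_force: [0.1, 0.2, -0.3]
finger_gap: 0.775
finger_force: 0.0
```

Run:
```python
from h import *
s=bot.get_state(); print(s['ee_pos'],R.from_rotvec(s['tool_rot']).as_matrix()[:,1])
c=shot('scene','s5'); f=c['frame'][100:340,240:560]
cv2.imwrite('pics/s5c.png',np.clip(255*(cv2.resize(f,(800,600),interpolation=2)/255.)**.6,0,255).astype(np.uint8))
print((w2px('s5',[[.416,-.2142,.036]])-[240,100])*2.5)
```

```text
[ 0.43066963 -0.04737484  0.20008176] [5.20085851e-02 9.98646589e-01 3.13323489e-04]
[[182.53390581 182.78446756]]
```

View pics/s5c.png

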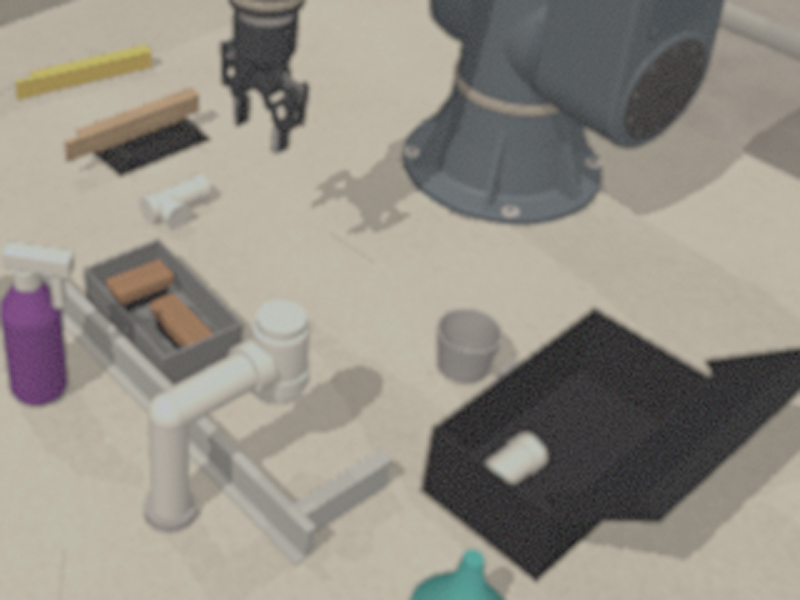

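The elbow is in the toolbox at (520,455). The tee lies at (180,195), where I measured it. Going for the tee.

>>> {"api": "move_arm", "payload": {
  "moves": "0 0 0 0.021 -0.659 0.2 66;0 0 0 0.021 -0.659 0.2 66;0 0 0 0.021 -0.659 0.2 66;0 0 0 0.021 -0.659 0.2 66;0 0 0 0.021 -0.659 0.2 66;0 0 0 0.021 -0.659 0.2 66"
}}

```text
time: 20.15
ee_pos: [0.4173, -0.2105, 0.1507]
tool_rot: [0.077, 3.14, -0.0]
ft_force: [1.3, -0.1, -0.2]
finger_gap: 0.772
finger_force: 0.0
```

>>> {"api": "move_arm", "payload": {
  "moves": "0 0 0 0 0 0.3 66;0 0 0 0 0 0.6 66;0 0 0 0 0 0.6 66;0 0 0 0 0 0.6 66;0 0 0 0 0 0.6 20;0 0 0 0 0 0.6 20;0 0 0 0 0 0.6 20;0 0 0 0 0 0.6 20;0 0 0 0 0 0.6 20;0 0 0 0 0 0.3 20;0 0 0 0 0 0 20;0 0 0 0 0 -0.2 20"
}}

```text
time: 21.65
ee_pos: [0.4165, -0.2119, 0.1911]
tool_rot: [0.081, 3.139, -0.001]
ft_force: [1.4, -0.5, -1.3]
finger_gap: 0.378
finger_force: 60.3
```

>>> {"api": "move_arm", "payload": {
  "moves": "0 0 0 -0.02 0.18 -0.04 20;0 0 0 -0.02 0.36 -0.04 20;0 0 0 -0.021 0.54 -0.04 20;0 0 0 -0.021 0.659 -0.04 20;0 0 0 0 0.84 -0.04 20;0 0 0 0.01 1 -0.04 20;0 0 0 0.01 1 -0.04 20;0 0 0 0.01 1 -0.04 20"
}}

```text
time: 22.65
ee_pos: [0.4271, 0.0376, 0.1985]
tool_rot: [0.08, 3.139, -0.0]
ft_force: [0.2, -0.5, -1.6]
finger_gap: 0.379
finger_force: 60.5
```

Run:
```python
from h import *
s=bot.get_state(); p=s['ee_pos']; print(p,R.from_rotvec(s['tool_rot']).as_matrix()[:,1],s['finger_gap'])
plan((p[0],p[1]-.001,p[2],87),[(.40,.18,.2,87),(.34,.38,.2,90),(.34,.38,.08,90)])
```

```text
[0.42712938 0.03764737 0.19848342] [ 5.09455234e-02  9.98701430e-01 -8.75085707e-05] 0.3786964260388663
[ 0.4   0.18  0.2  87.  ] -> az 0.000  d 0.138 0.567 -0.006   rows>=3
[ 0.34  0.38  0.2  90.  ] -> az -0.033  d 0.282 0.786 -0.000   rows>=4
[3.4e-01 3.8e-01 8.0e-02 9.0e+01] -> az 0.000  d 0.000 0.000 0.480   rows>=2
```

>>> {"api": "move_arm", "payload": {
  "moves": "0 0 0 0.03 0.18 0 20;0 0 0 0.08 0.36 0 20;0 0 0 0.138 0.567 0 20;0 0 0 0.18 0.7 0 20;0 0 0 0.22 0.8 0 20;0 0 0 0.25 0.9 0 20;0 0 0 0.25 0.9 0 20;0 0 0 0.25 0.9 0 20"
}}

```text
time: 23.65
ee_pos: [0.3766, 0.2649, 0.198]
tool_rot: [0.082, 3.14, -0.0]
ft_force: [-0.0, -0.4, -1.6]
finger_gap: 0.378
finger_force: 60.5
```

Run:
```python
from h import *
s=bot.get_state(); p=s['ee_pos']; print(p,R.from_rotvec(s['tool_rot']).as_matrix()[:,1],s['finger_gap'])
plan((p[0],p[1]-.001,p[2],87),[(.34,.38,.2,90),(.34,.38,.08,90),(.34,.38,.2,90),(.37,.15,.2,90),(.45,-.045,.15,88.1),(.48,-.045,.025,88.1)])
```

```text
[0.37659195 0.26486576 0.19797299] [ 5.23860680e-02  9.98626897e-01 -1.42514621e-04] 0.37832611458133414
[ 0.34  0.38  0.2  90.  ] -> az -0.033  d 0.170 0.456 -0.008   rows>=2
[3.4e-01 3.8e-01 8.0e-02 9.0e+01] -> az 0.000  d 0.000 0.000 0.480   rows>=2
[ 0.34  0.38  0.2  90.  ] -> az 0.000  d 0.000 0.000 -0.480   rows>=2
[ 0.37  0.15  0.2  90.  ] -> az 0.000  d -0.120 -0.920 -0.000   rows>=4
[ 4.50e-01 -4.50e-02  1.50e-01  8.81e+01] -> az 0.021  d -0.320 -0.780 0.200   rows>=4
[ 4.80e-01 -4.50e-02  2.50e-02  8.81e+01] -> az -0.000  d -0.120 0.004 0.500   rows>=3
```

>>> {"api": "move_arm", "payload": {
  "moves": "0 0 -0.033 0.08 0.2 0 20;0 0 -0.033 0.17 0.456 0 20;0 0 -0.033 0.17 0.456 0 20;0 0 -0.033 0.17 0.456 0.25 20;0 0 -0.033 0.17 0.456 0.48 20;0 0 -0.033 0.17 0.456 0.48 20;0 0 -0.033 0.17 0.456 0.48 60;0 0 -0.033 0.17 0.456 0.48 60;0 0 -0.033 0.17 0.456 0.48 60;0 0 -0.033 0.17 0.456 0.2 60;0 0 -0.033 0.17 0.456 0 60;0 0 -0.033 0.17 0.456 0 60"
}}

```text
time: 25.15
ee_pos: [0.3411, 0.3836, 0.2028]
tool_rot: [-0.001, 3.136, 0.009]
ft_force: [-0.9, 0.1, -0.9]
finger_gap: 0.705
finger_force: 0.0
```

>>> {"api": "move_arm", "payload": {
  "moves": "0 0 0 -0.12 -0.92 0 20;0 0 0 -0.12 -0.92 0 0;0 0 0 -0.12 -0.92 0 0;0 0 0 -0.12 -0.92 0 0;0 0 0 -0.12 -0.92 0 0;0 0 0 -0.12 -0.92 0 0"
}}

```text
time: 25.9
ee_pos: [0.3697, 0.152, 0.1979]
tool_rot: [0.0, 3.141, 0.0]
ft_force: [0.2, -0.6, 0.0]
finger_gap: -0.001
finger_force: 0.0
```

>>> {"api": "move_arm", "payload": {
  "moves": "0 0 0.021 -0.32 -0.78 0.2 0;0 0 0.021 -0.32 -0.78 0.2 0;0 0 0.021 -0.32 -0.78 0.2 0;0 0 0.021 -0.32 -0.78 0.2 0;0 0 0.021 -0.32 -0.78 0.2 0;0 0 0.021 -0.32 -0.78 0.2 0"
}}

```text
time: 26.65
ee_pos: [0.4497, -0.042, 0.1477]
tool_rot: [-0.049, -3.141, -0.0]
ft_force: [-0.1, -0.2, 1.6]
finger_gap: 0.001
finger_force: 0.0
```

>>> {"api": "move_arm", "payload": {
  "moves": "0 0 0 -0.12 0.004 0.3 0;0 0 0 -0.12 0.004 0.5 0;0 0 0 -0.12 0.004 0.5 0;0 0 0 -0.12 0.004 0.5 0;0 0 0 -0.2 0.004 0.5 0;0 0 0 -0.2 0.004 0.5 0"
}}

```text
time: 27.4
ee_pos: [0.5021, -0.0437, 0.0255]
tool_rot: [0.05, 3.137, -0.0]
ft_force: [-0.2, 0.7, 0.6]
finger_gap: 0.0
finger_force: 0.0
```

Run:
```python
from h import *
s=bot.get_state(); p=s['ee_pos']; print(p,R.from_rotvec(s['tool_rot']).as_matrix()[:,1],s['finger_gap'],s['ft_force'])
c=shot('scene','s6'); f=c['frame'][100:340,240:560]
cv2.imwrite('pics/s6c.png',np.clip(255*(cv2.resize(f,(800,600),interpolation=2)/255.)**.6,0,255).astype(np.uint8))
```

```text
[ 0.50213052 -0.04367997  0.02549163] [ 3.21534927e-02  9.99482916e-01 -2.30843783e-04] 1.1810841464127273e-05 [-0.24726591  0.67670036  0.60223697]
```

View pics/s6c.png

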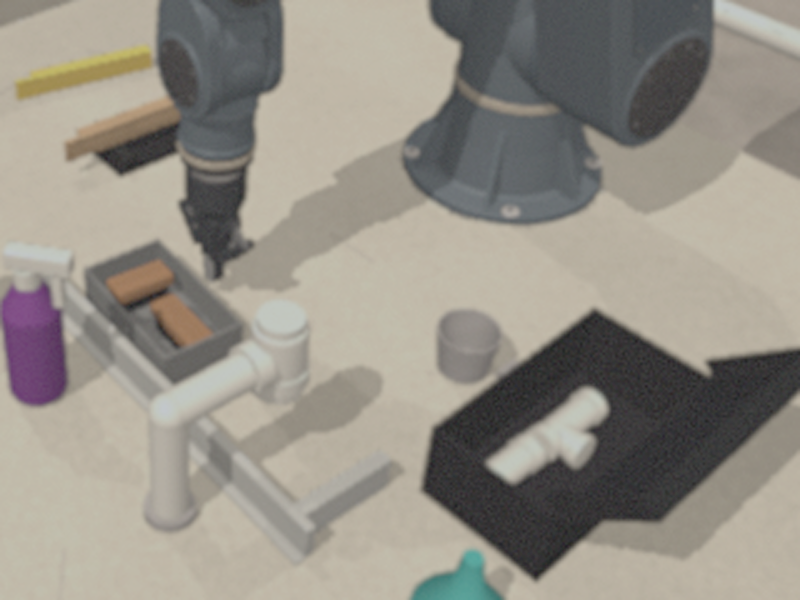

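The tee and elbow are both in the toolbox, around (550,440). The closed fingers stand beside the caddy at (215,270), ready to straighten it against the fence.

>>> {"api": "move_arm", "payload": {
  "moves": "0 0 0 -0.03 0 0 0;0 0 0 -0.05 0 0 0;0 0 0 -0.065 0 0 0;0 0 0 -0.08 0 0 0;0 0 0 -0.095 0 0 0;0 0 0 -0.11 0 0 0;0 0 0 -0.12 0 0 0;0 0 0 -0.12 0 0 0"
}}

```text
time: 28.45
ee_pos: [0.53, -0.0448, 0.0227]
tool_rot: [0.051, 3.141, 0.0]
ft_force: [-0.1, -0.4, -0.2]
finger_gap: 0.002
finger_force: 0.3
```

>>> {"api": "move_arm", "payload": {
  "moves": "0 0 0 -0.008 0 0 0;0 0 0 -0.016 0 0 0;0 0 0 -0.024 0 0 0;0 0 0 -0.024 0 0 0"
}}

```text
time: 28.95
ee_pos: [0.5361, -0.045, 0.0229]
tool_rot: [0.051, 3.141, 0.0]
ft_force: [-1.3, 0.2, -0.1]
finger_gap: -0.005
finger_force: 0.2
```

>>> {"api": "move_arm", "payload": {
  "moves": "0 0 0 -0.008 0 0 0;0 0 0 -0.016 0 0 0;0 0 0 -0.016 0 0 0"
}}

```text
time: 29.32
ee_pos: [0.5392, -0.0454, 0.0227]
tool_rot: [-0.052, -3.14, 0.001]
ft_force: [-6.7, -3.8, 3.1]
finger_gap: 0.0
finger_force: 3.3
```

>>> {"api": "move_arm", "payload": {
  "moves": "0 0 0 -0.008 0 0 0;0 0 0 -0.016 0 0 0;0 0 0 -0.016 0 0 0"
}}

```text
time: 29.7
ee_pos: [0.5424, -0.0457, 0.0225]
tool_rot: [-0.052, -3.139, 0.002]
ft_force: [-10.1, -4.4, 5.1]
finger_gap: 0.001
finger_force: 5.3
```

>>> {"api": "move_arm", "payload": {
  "moves": "0 0 0 -0.008 0 0 0;0 0 0 -0.012 0 0 0;0 0 0 -0.012 0 0 0"
}}

```text
time: 30.08
ee_pos: [0.5425, -0.0456, 0.0222]
tool_rot: [-0.052, -3.134, 0.001]
ft_force: [-30.9, -2.4, 21.1]
finger_gap: -0.003
finger_force: 15.4
```

>>> {"api": "move_arm", "payload": {
  "moves": "0 0 0 0.1 0 0 0;0 0 0 0.2 0 0 0;0 0 0 0.2 0 -0.3 0;0 0 0 0.2 0 -0.7 0;0 0 0 0.2 0 -0.7 0;0 0 0 0.3 -0.4 -0.7 50;0 0 0 0.4 -0.8 -0.7 50;0 0 0 0.4 -0.8 -0.7 50;0 0 0 0.4 -0.8 -0.7 50;0 0 0 0.4 -0.8 -0.7 50"
}}

```text
time: 31.32
ee_pos: [0.4402, -0.2428, 0.1979]
tool_rot: [0.054, 3.141, -0.0]
ft_force: [0.4, 0.4, -0.1]
finger_gap: 0.585
finger_force: 0.0
```

Run:
```python
from h import *
s=bot.get_state(); p=s['ee_pos']; print(p,R.from_rotvec(s['tool_rot']).as_matrix()[:,1])
plan((p[0],p[1],p[2],88.1),[(.3733,-.3672,.15,86.7),(.3733,-.3672,.028,86.7),(.3733,-.3672,.15,86.7)])
c=shot('top','t2')
f=c['frame'][140:215,270:370]
cv2.imwrite('pics/t2c.png',np.clip(255*(cv2.resize(f,(800,600),interpolation=2)/255.)**.6,0,255).astype(np.uint8))
```

```text
[ 0.44021142 -0.24284567  0.19787973] [ 3.46282535e-02  9.99400259e-01 -7.64944778e-05]
[ 0.373 -0.367  0.15  86.7  ] -> az 0.016  d 0.251 -0.506 0.192   rows>=3
[ 3.73e-01 -3.67e-01  2.80e-02  8.67e+01] -> az -0.000  d 0.000 0.000 0.488   rows>=2
[ 0.373 -0.367  0.15  86.7  ] -> az -0.000  d 0.000 0.000 -0.488   rows>=2
```

View pics/t2c.png

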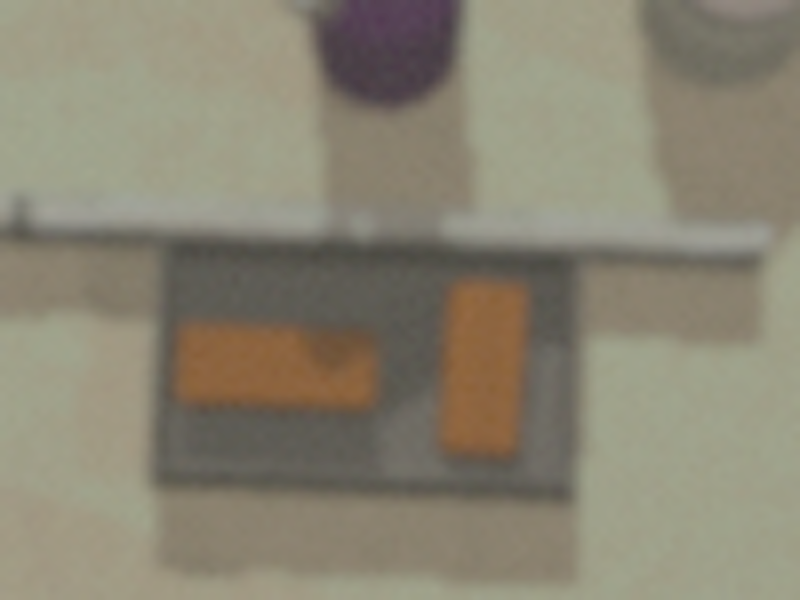

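The caddy lies flush along the fence, with corners at (165,243), (578,260), (573,495) and (155,485). Both brushes are inside.

Run:
```python
from h import *
np.set_printoptions(precision=4,suppress=True)
C=np.array([(165,243),(578,260),(573,495),(155,485)])/8+[270,140]-.44
w=px2w('t2',C,.05)[:,:2]; print(w,w.mean(0))
d=w[0]+w[3]-w[1]-w[2]; th=np.degrees(np.arctan2(-d[0],d[1])); print('caddy yaw',th)
```

```text
[[ 0.6578  0.0526]
 [ 0.6509 -0.1308]
 [ 0.5457 -0.1283]
 [ 0.5493  0.0555]] [ 0.6009 -0.0378]
caddy yaw -1.6358614285714232
```

>>> {"api": "move_arm", "payload": {
  "moves": "0 0 0.016 0.251 -0.506 0.192 50;0 0 0.016 0.251 -0.506 0.192 50;0 0 0.016 0.251 -0.506 0.192 50;0 0 0.016 0.251 -0.506 0.192 50;0 0 0.016 0.251 -0.506 0.192 50;0 0 0.016 0.251 -0.506 0.192 50"
}}

```text
time: 32.12
ee_pos: [0.3744, -0.3654, 0.1503]
tool_rot: [0.088, 3.14, -0.0]
ft_force: [0.8, 0.3, -0.7]
finger_gap: 0.588
finger_force: 0.0
```

>>> {"api": "move_arm", "payload": {
  "moves": "0 0 0 0 0 0.25 50;0 0 0 0 0 0.488 50;0 0 0 0 0 0.488 50;0 0 0 0 0 0.488 50;0 0 0 0 0 0.488 10;0 0 0 0 0 0.488 10;0 0 0 0 0 0.488 10;0 0 0 0 0 0.488 10;0 0 0 0 0 0.2 10;0 0 0 0 0 0 10;0 0 0 0 0 0 10"
}}

```text
time: 33.5
ee_pos: [0.3754, -0.3684, 0.1555]
tool_rot: [0.091, 3.134, -0.01]
ft_force: [0.5, -0.4, -1.2]
finger_gap: 0.271
finger_force: 60.0
```

Run:
```python
from h import *
s=bot.get_state(); p=s['ee_pos']
plan((.3733,-.3672,.15,86.7),[(.46,-.32,.15,130),(.539,-.28,.15,178.2),(.539,-.28,.03,178.2),(.539,-.28,.008,178.2),(.540,-.24,.008,178.2),(.5454,-.24,.008,178.2),(.5454+.0314*.2,-.24+.2,.008,178.2)])
```

```text
[  0.46  -0.32   0.15 130.  ] -> az -0.481  d -0.335 0.208 -0.000   rows>=5
[ 5.390e-01 -2.800e-01  1.500e-01  1.782e+02] -> az -0.536  d -0.345 -0.081 -0.000   rows>=5
[ 5.390e-01 -2.800e-01  3.000e-02  1.782e+02] -> az -0.000  d 0.000 0.000 0.480   rows>=2
[ 5.390e-01 -2.800e-01  8.000e-03  1.782e+02] -> az -0.000  d 0.000 0.000 0.088   rows>=1
[ 5.400e-01 -2.400e-01  8.000e-03  1.782e+02] -> az -0.000  d -0.160 0.001 -0.000   rows>=1
[ 5.450e-01 -2.400e-01  8.000e-03  1.782e+02] -> az -0.000  d -0.001 -0.022 -0.000   rows>=1
[ 5.520e-01 -4.000e-02  8.000e-03  1.782e+02] -> az -0.000  d -0.800 0.000 -0.000   rows>=4
```

>>> {"api": "move_arm", "payload": {
  "moves": "0 0 -0.1 -0.05 0.04 0 10;0 0 -0.2 -0.12 0.08 0 10;0 0 -0.3 -0.2 0.13 0 10;0 0 -0.4 -0.28 0.18 0 10;0 0 -0.481 -0.335 0.208 0 10;0 0 -0.481 -0.335 0.208 0 10;0 0 -0.481 -0.335 0.208 0 10"
}}

```text
time: 34.38
ee_pos: [0.4595, -0.3194, 0.1498]
tool_rot: [1.07, -2.954, -0.0]
ft_force: [-0.5, 0.4, -0.3]
finger_gap: 0.271
finger_force: 59.9
```

>>> {"api": "move_arm", "payload": {
  "moves": "0 0 -0.1 -0.07 -0.01 0 10;0 0 -0.2 -0.14 -0.03 0 10;0 0 -0.3 -0.2 -0.05 0 10;0 0 -0.4 -0.27 -0.07 0 10;0 0 -0.5 -0.32 -0.08 0 10;0 0 -0.536 -0.345 -0.081 0 10;0 0 -0.536 -0.345 -0.081 0 10;0 0 -0.536 -0.345 -0.081 0 10;0 0 -0.536 -0.345 -0.081 0.2 10;0 0 -0.536 -0.345 -0.081 0.4 10;0 0 -0.536 -0.345 -0.081 0.48 10;0 0 -0.536 -0.345 -0.081 0.48 10"
}}

```text
time: 35.88
ee_pos: [0.5377, -0.2792, 0.0286]
tool_rot: [2.184, -2.257, -0.004]
ft_force: [-0.2, 0.8, -1.3]
finger_gap: 0.274
finger_force: 59.8
```

Run:
```python
from h import *
s=bot.get_state(); p=s['ee_pos']; print(p,R.from_rotvec(s['tool_rot']).as_matrix()[:,1:],s['finger_gap'],s['finger_force'])
c=shot('scene','s7')
f=c['frame'][115:265,220:420]
cv2.imwrite('pics/s7c.png',np.clip(255*(cv2.resize(f,(800,600),interpolation=2)/255.)**.6,0,255).astype(np.uint8))
u=np.array([.0314,.9995,0]);sy=np.array([-.9995,.0314,0]);o=np.array([p[0],p[1],p[2]-.002])
pts=[o+.13*u+.012*sy+[0,0,.034],o+.13*u+.004*sy+[0,0,.034],o+.1*u+.004*sy+[0,0,.034],o+.1*u-.012*sy+[0,0,.034],o-.1*u-.012*sy+[0,0,.034]]
print((w2px('s7',pts)-[220,115])*4)
```

```text
[ 0.53770072 -0.27916703  0.02856072] [[-0.99945684 -0.00254091]
 [ 0.03285364  0.00126639]
 [ 0.00258114 -0.99999597]] 0.27446318417383425 59.840354919433594
[[311.75448964 298.46248513]
 [303.57546174 302.19875622]
 [282.12580478 283.70494023]
 [265.73959451 291.05295344]
 [135.30336304 177.03877266]]
```

View pics/s7c.png

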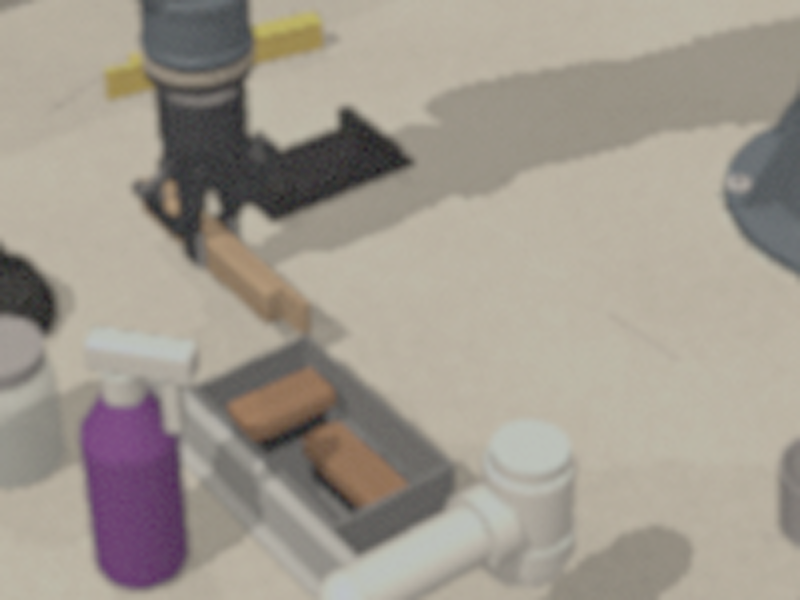

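The stick is held straight with the lip on the outer side, its tip at (308,303). The caddy's outer rear corner is at (305,340). Lowering and moving the lip alongside.

>>> {"api": "move_arm", "payload": {
  "moves": "0 0 0 0 0.008 0.04 10;0 0 0 0 0.008 0.08 10;0 0 0 0 0.008 0.08 10;0 0 0 -0.05 0.008 0.08 10;0 0 0 -0.1 0.008 0.08 10;0 0 0 -0.15 0.008 0.08 10;0 0 0 -0.15 0.008 0.08 10;0 0 0 -0.15 0.008 0.08 10"
}}

```text
time: 36.92
ee_pos: [0.5384, -0.2418, 0.0099]
tool_rot: [-2.187, 2.255, -0.001]
ft_force: [-0.4, 0.2, -0.2]
finger_gap: 0.275
finger_force: 59.8
```

>>> {"api": "move_arm", "payload": {
  "moves": "0 0 0 0 -0.012 0 10;0 0 0 0 -0.024 0 10;0 0 0 0 -0.028 0 10;0 0 0 0 -0.028 0 10"
}}

```text
time: 37.42
ee_pos: [0.5453, -0.2421, 0.0097]
tool_rot: [2.187, -2.256, -0.0]
ft_force: [-0.2, -0.7, -1.1]
finger_gap: 0.274
finger_force: 59.8
```

>>> {"api": "move_arm", "payload": {
  "moves": "0 0 0 0 -0.008 0 10;0 0 0 0 -0.012 0 10;0 0 0 0 -0.012 0 10"
}}

```text
time: 37.8
ee_pos: [0.5484, -0.2421, 0.0098]
tool_rot: [-2.187, 2.256, -0.0]
ft_force: [-1.4, 0.2, -1.1]
finger_gap: 0.272
finger_force: 59.8
```

>>> {"api": "move_arm", "payload": {
  "moves": "0 0 0 0 -0.008 0 10;0 0 0 0 -0.008 0 10;0 0 0 0 -0.008 0 10"
}}

```text
time: 38.17
ee_pos: [0.5503, -0.2422, 0.0098]
tool_rot: [2.187, -2.256, 0.0]
ft_force: [0.3, -0.4, -1.9]
finger_gap: 0.271
finger_force: 59.9
```

>>> {"api": "move_arm", "payload": {
  "moves": "0 0 0 0 -0.006 0 10;0 0 0 0 -0.006 0 10;0 0 0 0 -0.006 0 10"
}}

```text
time: 38.55
ee_pos: [0.551, -0.2422, 0.0096]
tool_rot: [2.186, -2.255, -0.002]
ft_force: [-5.6, -0.5, -0.3]
finger_gap: 0.272
finger_force: 60.0
```

>>> {"api": "move_arm", "payload": {
  "moves": "0 0 0 -0.02 0 0 10;0 0 0 -0.035 0 0 10;0 0 0 -0.05 0 0 10;0 0 0 -0.065 0 0 10;0 0 0 -0.08 0 0 10;0 0 0 -0.08 0 0 10"
}}

```text
time: 39.3
ee_pos: [0.5516, -0.2223, 0.0095]
tool_rot: [2.186, -2.254, -0.001]
ft_force: [-6.2, -2.8, -2.1]
finger_gap: 0.275
finger_force: 59.7
```

>>> {"api": "move_arm", "payload": {
  "moves": "0 0 0 -0.015 0 0 10;0 0 0 -0.03 0 0 10;0 0 0 -0.045 0 0 10;0 0 0 -0.06 0 0 10;0 0 0 -0.075 0 0 10;0 0 0 -0.09 0 0 10"
}}

```text
time: 40.05
ee_pos: [0.5523, -0.2002, 0.0096]
tool_rot: [2.185, -2.254, -0.0]
ft_force: [-4.5, -5.8, -2.4]
finger_gap: 0.265
finger_force: 59.7
```

>>> {"api": "move_arm", "payload": {
  "moves": "0 0 0 -0.015 0 0 10;0 0 0 -0.03 -0.002 0 10;0 0 0 -0.045 -0.002 0 10;0 0 0 -0.06 -0.002 0 10;0 0 0 -0.075 -0.002 0 10;0 0 0 -0.09 -0.002 0 10;0 0 0 -0.105 -0.002 0 10;0 0 0 -0.12 -0.002 0 10"
}}

```text
time: 41.05
ee_pos: [0.5535, -0.1704, 0.0095]
tool_rot: [2.185, -2.254, -0.001]
ft_force: [-7.5, -6.7, -0.2]
finger_gap: 0.268
finger_force: 59.9
```

>>> {"api": "move_arm", "payload": {
  "moves": "0 0 0 -0.015 0 0 10;0 0 0 -0.03 0 0 10;0 0 0 -0.045 0 0 10;0 0 0 -0.06 0 0 10;0 0 0 -0.075 0 0 10;0 0 0 -0.09 0 0 10;0 0 0 -0.105 0 0 10;0 0 0 -0.12 0 0 10"
}}

```text
time: 42.05
ee_pos: [0.5545, -0.1403, 0.0095]
tool_rot: [2.185, -2.254, -0.001]
ft_force: [-6.8, -6.3, -1.3]
finger_gap: 0.271
finger_force: 59.9
```

>>> {"api": "move_arm", "payload": {
  "moves": "0 0 0 -0.015 0 0 10;0 0 0 -0.03 0 0 10;0 0 0 -0.045 0 0 10;0 0 0 -0.06 0 0 10;0 0 0 -0.075 0 0 10;0 0 0 -0.09 0 0 10;0 0 0 -0.105 0 0 10;0 0 0 -0.12 0 0 10"
}}

```text
time: 43.05
ee_pos: [0.5554, -0.1103, 0.0095]
tool_rot: [2.185, -2.254, -0.001]
ft_force: [-6.7, -6.3, -1.8]
finger_gap: 0.273
finger_force: 59.9
```

>>> {"api": "move_arm", "payload": {
  "moves": "0 0 0 -0.015 0 0 10;0 0 0 -0.03 0 0 10;0 0 0 -0.045 0 0 10;0 0 0 -0.06 0 0 10;0 0 0 -0.075 0 0 10;0 0 0 -0.09 0 0 10;0 0 0 -0.105 0 0 10;0 0 0 -0.12 0 0 10"
}}

```text
time: 44.05
ee_pos: [0.5564, -0.0803, 0.0095]
tool_rot: [2.185, -2.254, -0.0]
ft_force: [-5.8, -5.3, -0.7]
finger_gap: 0.269
finger_force: 59.8
```

>>> {"api": "move_arm", "payload": {
  "moves": "0 0 0 -0.015 0 0 10;0 0 0 -0.03 0 0 10;0 0 0 -0.045 0 0 10;0 0 0 -0.06 0 0 10;0 0 0 -0.075 0 0 10;0 0 0 -0.09 0 0 10;0 0 0 -0.105 0 0 10;0 0 0 -0.12 0 0 10"
}}

```text
time: 45.05
ee_pos: [0.5575, -0.0503, 0.0095]
tool_rot: [2.185, -2.254, -0.0]
ft_force: [-4.6, -5.9, -1.4]
finger_gap: 0.27
finger_force: 59.8
```

>>> {"api": "move_arm", "payload": {
  "moves": "0 0 0 -0.015 -0.002 0 10;0 0 0 -0.03 -0.002 0 10;0 0 0 -0.045 -0.002 0 10;0 0 0 -0.06 -0.002 0 10;0 0 0 -0.075 -0.002 0 10;0 0 0 -0.09 -0.002 0 10;0 0 0 -0.105 -0.002 0 10;0 0 0 -0.12 -0.002 0 10"
}}

```text
time: 46.05
ee_pos: [0.5586, -0.0205, 0.0094]
tool_rot: [2.185, -2.254, -0.001]
ft_force: [-6.7, -5.9, -0.5]
finger_gap: 0.27
finger_force: 60.0
```

>>> {"api": "move_arm", "payload": {
  "moves": "0 0 0 -0.01 0 0 10;0 0 0 -0.02 0 0 10;0 0 0 -0.03 0 0 10;0 0 0 -0.03 0 0 10"
}}

```text
time: 46.55
ee_pos: [0.5588, -0.0127, 0.0095]
tool_rot: [2.185, -2.254, -0.001]
ft_force: [-6.6, -3.6, 0.3]
finger_gap: 0.269
finger_force: 60.0
```

>>> {"api": "move_arm", "payload": {
  "moves": "0 0 0 -0.01 0 0 10;0 0 0 -0.016 0 0 10;0 0 0 -0.016 0 0 10"
}}

```text
time: 46.92
ee_pos: [0.559, -0.0088, 0.0095]
tool_rot: [2.185, -2.254, -0.001]
ft_force: [-6.0, -5.3, -0.3]
finger_gap: 0.272
finger_force: 59.9
```

>>> {"api": "move_arm", "payload": {
  "moves": "0 0 0 -0.01 0 0 10;0 0 0 -0.016 0 0 10;0 0 0 -0.016 0 0 10"
}}

```text
time: 47.3
ee_pos: [0.5591, -0.0048, 0.0095]
tool_rot: [2.185, -2.254, -0.001]
ft_force: [-5.6, -5.6, -0.8]
finger_gap: 0.268
finger_force: 59.9
```

>>> {"api": "move_arm", "payload": {
  "moves": "0 0 0 -0.008 0 0 10;0 0 0 -0.012 0 0 10;0 0 0 -0.012 0 0 10"
}}

```text
time: 47.68
ee_pos: [0.5592, -0.0019, 0.0094]
tool_rot: [2.185, -2.254, -0.001]
ft_force: [-6.5, -5.9, -1.0]
finger_gap: 0.272
finger_force: 59.9
```

>>> {"api": "move_arm", "payload": {
  "moves": "0 0 0 -0.008 0 0 10;0 0 0 -0.012 0 0 10;0 0 0 -0.012 0 0 10"
}}

```text
time: 48.05
ee_pos: [0.5593, 0.0011, 0.0094]
tool_rot: [2.185, -2.254, -0.001]
ft_force: [-6.3, -5.0, 0.1]
finger_gap: 0.272
finger_force: 59.9
```

>>> {"api": "move_arm", "payload": {
  "moves": "0 0 0 -0.008 0 0 10;0 0 0 -0.012 0 0 10;0 0 0 -0.012 0 0 10"
}}

```text
time: 48.42
ee_pos: [0.5593, 0.0035, 0.0095]
tool_rot: [2.184, -2.254, 0.0]
ft_force: [-6.1, -10.0, 0.0]
finger_gap: 0.273
finger_force: 60.0
```

>>> {"api": "move_arm", "payload": {
  "moves": "0 0 0 -0.008 0 0 10;0 0 0 -0.012 0 0 10;0 0 0 -0.012 0 0 10"
}}

```text
time: 48.8
ee_pos: [0.5592, 0.0036, 0.0095]
tool_rot: [2.179, -2.253, 0.006]
ft_force: [-8.1, -34.0, 3.1]
finger_gap: 0.271
finger_force: 60.5
```

The force along the rail jumped to 34 N, so the caddy has met the stop. Withdrawing the stick.

>>> {"api": "move_arm", "payload": {
  "moves": "0 0 0 0.01 0 0 10;0 0 0 0.018 0.006 0 10;0 0 0 0.02 0.02 0 10;0 0 0 0.02 0.036 0 10;0 0 0 0.02 0.036 0 10;0 0 0 0.1 0.036 0 10;0 0 0 0.2 0.036 0 10;0 0 0 0.25 0.036 0 10;0 0 0 0.25 0.036 0 10"
}}

```text
time: 49.92
ee_pos: [0.5495, -0.0555, 0.0098]
tool_rot: [-2.185, 2.257, -0.0]
ft_force: [0.2, 0.5, -0.9]
finger_gap: 0.272
finger_force: 59.9
```

Run:
```python
from h import *
s=bot.get_state(); p=s['ee_pos']; print(p,R.from_rotvec(s['tool_rot']).as_matrix()[:,1:],s['finger_gap'],s['finger_force'])
plan((*p,178.2),[(.50,-.15,.15,178.2),(.45,-.26,.15,130),(.3733,-.3672,.15,86.7),(.3733,-.3672,.032,86.7),(.3733,-.3672,.15,86.7)])
c=shot('top','t3')
f=c['frame'][150:210,220:300]
cv2.imwrite('pics/t3c.png',np.clip(255*(cv2.resize(f,(800,600),interpolation=2)/255.)**.6,0,255).astype(np.uint8))
```

```text
[ 0.54954504 -0.05554967  0.00978312] [[-9.99466392e-01  3.56583410e-06]
 [ 3.26639005e-02 -9.47966693e-07]
 [-3.59489564e-06 -1.00000000e+00]] 0.2724161924932164 59.88038778305054
[ 5.000e-01 -1.500e-01  1.500e-01  1.782e+02] -> az -0.000  d 0.384 0.186 -0.561   rows>=3
[  0.45  -0.26   0.15 130.  ] -> az 0.536  d 0.446 0.186 -0.000   rows>=5
[ 0.373 -0.367  0.15  86.7  ] -> az 0.481  d 0.511 -0.131 -0.000   rows>=5
[ 3.73e-01 -3.67e-01  3.20e-02  8.67e+01] -> az -0.000  d 0.000 0.000 0.472   rows>=2
[ 0.373 -0.367  0.15  86.7  ] -> az -0.000  d 0.000 0.000 -0.472   rows>=2
```

View pics/t3c.png

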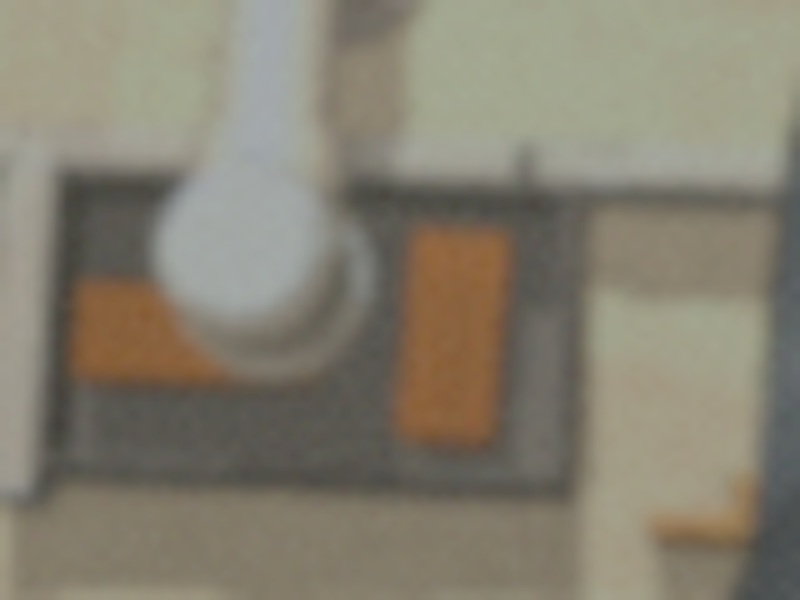

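The caddy sits flush in the corner of the fence (y≈180) and stop (x≈60), with both brushes inside. Returning the stick.

>>> {"api": "move_arm", "payload": {
  "moves": "0 0 0 0.02 0.02 -0.2 10;0 0 0 0.05 0.04 -0.4 10;0 0 0 0.2 0.1 -0.561 10;0 0 0 0.384 0.186 -0.561 10;0 0 0 0.384 0.186 -0.561 10;0 0 0 0.384 0.186 -0.561 10;0 0 0 0.384 0.186 -0.561 10"
}}

```text
time: 50.85
ee_pos: [0.5004, -0.1481, 0.1498]
tool_rot: [2.188, -2.254, -0.001]
ft_force: [-0.1, -0.3, -2.2]
finger_gap: 0.273
finger_force: 59.9
```

>>> {"api": "move_arm", "payload": {
  "moves": "0 0 0.1 0.08 0.04 0 10;0 0 0.2 0.16 0.07 0 10;0 0 0.3 0.24 0.11 0 10;0 0 0.4 0.33 0.14 0 10;0 0 0.5 0.42 0.18 0 10;0 0 0.536 0.446 0.186 0 10;0 0 0.536 0.446 0.186 0 10;0 0 0.536 0.446 0.186 0 10"
}}

```text
time: 51.85
ee_pos: [0.4505, -0.2583, 0.1499]
tool_rot: [1.078, -2.951, -0.001]
ft_force: [-0.1, -0.1, -0.4]
finger_gap: 0.271
finger_force: 59.8
```

>>> {"api": "move_arm", "payload": {
  "moves": "0 0 0.1 0.1 -0.03 0 10;0 0 0.2 0.2 -0.06 0 10;0 0 0.3 0.31 -0.09 0 10;0 0 0.4 0.42 -0.11 0 10;0 0 0.481 0.511 -0.131 0 10;0 0 0.481 0.511 -0.131 0 10;0 0 0.481 0.511 -0.131 0 10;0 0 0.481 0.511 -0.131 0.2 10;0 0 0.481 0.511 -0.131 0.4 10;0 0 0.481 0.511 -0.131 0.44 10;0 0 0.481 0.511 -0.131 0.44 10"
}}

```text
time: 53.22
ee_pos: [0.3739, -0.366, 0.0408]
tool_rot: [-0.088, -3.14, -0.0]
ft_force: [0.0, 0.6, -0.6]
finger_gap: 0.271
finger_force: 59.9
```

Run:
```python
from h import *
s=bot.get_state(); print(s['ee_pos'],R.from_rotvec(s['tool_rot']).as_matrix()[:,1],s['ft_force'],s['finger_gap'])
```

```text
[ 0.37385888 -0.36602993  0.0407692 ] [5.62261787e-02 9.98418054e-01 8.33137667e-05] [ 0.02044016  0.55346717 -0.63719372] 0.2708546793345908
```

>>> {"api": "move_arm", "payload": {
  "moves": "0 0 0 0 0 0.02 10;0 0 0 0 0 0.038 10;0 0 0 0 0 0.038 10;0 0 0 0 0 0.042 10;0 0 0 0 0 0.042 10"
}}

```text
time: 53.85
ee_pos: [0.3735, -0.3664, 0.0301]
tool_rot: [0.091, 3.14, -0.001]
ft_force: [-2.8, 1.2, 5.7]
finger_gap: 0.27
finger_force: 60.8
```

>>> {"api": "move_arm", "payload": {
  "moves": "0 0 0 0 0 0.004 10;0 0 0 0 0 0.008 10;0 0 0 0 0 0.008 10"
}}

```text
time: 54.22
ee_pos: [0.3735, -0.3665, 0.03]
tool_rot: [0.091, 3.139, -0.002]
ft_force: [-13.6, 12.7, 46.2]
finger_gap: 0.273
finger_force: 66.5
```

>>> {"api": "move_arm", "payload": {
  "moves": "0 0 0 0 0 -0.009 10;0 0 0 0 0 -0.009 10;0 0 0 0 0 -0.009 10;0 0 0 0 0 -0.009 30;0 0 0 0 0 -0.009 45;0 0 0 0 0 -0.009 45;0 0 0 0 0 -0.009 45;0 0 0 0 0 -0.2 45;0 0 0 0 0 -0.5 45;0 0 0 0 0 -0.6 45;0 0 0 0 0 -0.6 45"
}}

```text
time: 55.6
ee_pos: [0.3745, -0.3674, 0.1804]
tool_rot: [0.091, 3.137, -0.005]
ft_force: [0.1, 0.3, -0.7]
finger_gap: 0.529
finger_force: 0.0
```

>>> {"api": "move_arm", "payload": {
  "moves": "0 0 0 0.2 0.5 -0.2 45;0 0 0 0.2 0.5 -0.2 45;0 0 0 0.2 0.8 -0.2 45;0 0 0 0.2 0.8 -0.2 45;0 0 0 0.2 0.8 -0.2 45;0 0 0 0.2 0.8 -0.2 45"
}}

```text
time: 56.35
ee_pos: [0.3349, -0.164, 0.227]
tool_rot: [-0.09, -3.14, -0.0]
ft_force: [-0.6, 0.2, 0.6]
finger_gap: 0.526
finger_force: 0.0
```

Run:
```python
from h import *
s=bot.get_state(); print(s['ee_pos'],s['ft_force'])
a=cv2.imread('pics/scene0.png'); c=shot('scene','s8'); f=c['frame']
h=cv2.cvtColor(f,cv2.COLOR_BGR2HSV)
# compare stick (wood) region with start image
for n,im in(('old',a),('new',f)):
    x0,y0,x1,y1=255,130,330,170
    b=im[y0:y1,x0:x1].astype(int); hs=cv2.cvtColor(im[y0:y1,x0:x1],cv2.COLOR_BGR2HSV)
    m=(hs[...,1]>85)&(hs[...,0]<22); ys,xs=np.nonzero(m); print(n,len(xs),xs.mean()+x0,ys.mean()+y0,xs.min()+x0,xs.max()+x0,ys.min()+y0,ys.max()+y0)
print('diff',np.abs(cv2.GaussianBlur(a,(5,5),0).astype(int)-cv2.GaussianBlur(f,(5,5),0))[130:170,255:330].max(2).mean())
c=shot('top','t4'); h=cv2.cvtColor(c['frame'],cv2.COLOR_BGR2HSV); m=((h[...,1]>90)&(h[...,0]<22)).astype(np.uint8)
m=cv2.morphologyEx(m,cv2.MORPH_OPEN,np.ones((2,2)))
k=cv2.connectedComponentsWithStats(m); 
for st in k[2][1:]:
    if st[4]>60: print('orange/wood',st)
```

```text
[ 0.33490764 -0.16403772  0.22699928] [-0.58195355  0.24377383  0.55230029]
old 725 288.2758620689655 146.41379310344828 255 318 130 163
new 727 288.687757909216 146.39889958734526 255 319 130 163
diff 1.6066666666666667
orange/wood [ 399   92   47   33 1466]
orange/wood [ 83 108  23  81 839]
orange/wood [260 173  13  23 261]
orange/wood [227 178  18  12 153]
orange/wood [ 552  178   36  160 1891]
orange/wood [406 215  11  68 507]
orange/wood [ 28 243  35  27 808]
orange/wood [ 25 314  35  29 860]
```

The stick is back where it started: its scene-camera image matches the first one to within a pixel. Both brushes still show in the caddy, so I'm handing in.

```bash
python3 -c "
from cell import bot
print(bot.close_job())"
```

```text
the job is handed in; nothing more can be done
None
```

The job is handed in at about 56 s of the 210 s allowed: both brushes are in the caddy, which was fed by the stick along the fence to the end stop; the tee and elbow are in the toolbox and the stick is back on its rest (no verdict was returned).

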